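Rack the drained taper holders, mist them and nest the cups

ROBOT

A 6-joint arm with a two-finger parallel gripper is mounted at the origin on a cart in front of the work surface, level with it; the furniture and walls round the work are solid. World frame = base frame: x ahead of the robot, y to its left, z up, the work surface at z = 0. Lengths are in mm, angles in rad, forces in N, time in s.
With the tool pointing down it reaches from about 275 to 1000 mm from the base axis. Payload 8.4 kg.
Tool frame: the origin (TCP) lies between the finger pads; the fingertips stand 22 mm ahead of it and the grasp point (between the pads) lies 3 mm ahead of it (r.nose_length is the z of the fingertips in the tool frame, in mm); z points along the fingers, y is the line along which they close (so a half turn about z gives the same grasp; the last joint's range is limited). The gripper opens to 85 mm and grips with 20 to 120 N. Pads are 22 mm wide; open, the fingers measure 114 mm over their backs; the gripper's body (76 mm by 85 mm) begins 54 mm behind the grasp point. The pads swing forward as they close: fully open they stand 13 mm farther back than shut.
Start: joints at [-1.258, 0.353, 1.633, -0, 1.155, -0.002], TCP at [193.515, -594.29, 253.281] pointing down, gripper open.
Joint ranges: [-2.63, 2.63], [-0.92, 2.1], [0.06, 2.66], [-1.3, 4.44], [0, 2.69], [-3.02, 3.02]. Speed limits (rad/s): [2.22, 2.22, 2.79, 3.14, 3.14, 3.14].

INTERFACE

Orientations are given as [roll, pitch, yaw] about the fixed x, y, z axes, in that order (R = Rz(yaw) Ry(pitch) Rx(roll)).
In Python, from rig import r gives the robot as it stands.
- The arm moves only by the shell command python3 steer.py 'ROWS' [FORCE]. ROWS is one flat JSON list of numbers that holds 1 to 5 rows one after another, with no inner brackets; each row has 7 numbers: a rotation vector rx, ry, rz in units of 0.05 rad, then dx, dy, dz in units of 25 mm, then the opening from 0.0 (shut) to 1.0 (fully open); each row shifts and turns the commanded pose from where the row before left it, along the tool's axes as they then stand; what a row does not reach is not made up. A row lasts 1/12 s, in which the tool goes at most 41.7 mm and 0.125 rad, less where a joint would pass 70% of its speed; a pose out of reach is approached as far as the arm can. The fingers move at their own pace and stop on an object; FORCE is the grip in N (left out, the last holds). Time passes only in rows, so rows that do not move let the fingers close. It prints the time, the measured TCP pose, the force, the opening and the grip force at its end. Input that does not fit is refused with a message, and nothing moves.
- r.sense(): the state, without advancing time (a new reading comes with each control period).
- r.grab_frame(name): name is "scene" or "top" or "wrist"; returns the picture (384x512x3 uint8, red, green, blue); there is no depth.
- r.camera_params(name): a dict with "fx", "fy", "cx", "cy" (pixels), "rvec" (rotation vector, rad) and "tvec" (3), from world to camera coordinates, as OpenCV has them. Camera axes: x right, y down, z forward; pixel columns grow to the right and rows downward; lengths in mm; the calibration is good to about 2 mm. A picture is of the moment at which its call begins: read the wrist's pose just before it. camera_params takes no time and is no camera call; for the wrist camera it gives the pose at the moment of the call.
- r.sign_off(): hands the job in; it is judged then, once.
The state is a dict: "clock": time; "qpos": joint angles; "qvel": joint speeds; "joint_efforts": joint torques, N m; "eef_pos": TCP position; "tcp_rot": TCP orientation; "contact_force": force on the tool from outside, world axes, zero at the start; "wrist_torque": the same for the moment, N m; "opening": opening from 0.0 (shut) to 1.0 (fully open); "grasp_force": force on a finger pad.
Only numpy, scipy, OpenCV 4.12 (cv2) and the standard library are available. Lean on these libraries where they do the work, as an engineer would, in place of code of your own. Each camera call takes 0.05 s, during which the arm holds its last target. There are 200 camera calls.

TASK

Take every steel tool holder out of the slanted drain stand and stand it upright in a tapered socket of the upright rack, one to a socket, fully home. When all of them are seated, and not before, press the spray can's cap right down for a moment and let it spring back, to mist them with oil. Nest all the rinsed white cups, fully home, into one upright stack on the bench, and leave the white tub, the yellow glue bottle and the small dark bottle where they are.

Things in the scene. Friction and masses are not known exactly. Their poses are not given: they have to be found in the camera images.
- rack: Fixed upright rack: aluminium stand, base 70 x 215 mm, with three black tapered sockets in a row along its own y, 64 mm apart. Origin under the centre of the base; z up. Each socket is 56 mm across outside at the mouth, 45.6 mm inside, and tapers like the holders.
- socket0 (a point): Centre of the mouth of socket 0 of the upright rack, 170 mm above the bench. Axis vertical. A holder fully home has its flange resting on this mouth, so its origin (small end) is on the socket's axis, 58 mm below the mouth, 112 mm above the bench.
- socket1 (a point): Centre of the mouth of socket 1 of the upright rack, 170 mm above the bench. Axis vertical. A holder fully home has its flange resting on this mouth, so its origin (small end) is on the socket's axis, 58 mm below the mouth, 112 mm above the bench.
- socket2 (a point): Centre of the mouth of socket 2 of the upright rack, 170 mm above the bench. Axis vertical. A holder fully home has its flange resting on this mouth, so its origin (small end) is on the socket's axis, 58 mm below the mouth, 112 mm above the bench.
- drain: Fixed grey slanted drain stand, base 84 x 200 x 6 mm, with three loose-fitting pockets in a row along its own y, 62 mm apart, the middle one at y = 0. Origin under the row, z up. The pockets lean 0.42 rad from the vertical towards the stand's own -x (towards the robot); their mouths are 72 mm above the bench at x = 0.
- holder0: Steel tool holder, 0.26-0.46 kg, all alike, may be absent. Origin: centre of its small end; z along its axis to the head. From there: taper to 58 mm (24 to 44 mm across), flange 54 mm across from 58 to 70, dark round nut 36 mm across from 70 to 108 (grip here, along the axis), stub 12 mm across to 122. At the start it leans in a pocket of the drain stand, flange on the mouth.
- holder1: Steel tool holder, 0.26-0.46 kg, all alike, may be absent. Origin: centre of its small end; z along its axis to the head. From there: taper to 58 mm (24 to 44 mm across), flange 54 mm across from 58 to 70, dark round nut 36 mm across from 70 to 108 (grip here, along the axis), stub 12 mm across to 122. At the start it leans in a pocket of the drain stand, flange on the mouth.
- holder2: Steel tool holder, 0.26-0.46 kg, all alike, may be absent. Origin: centre of its small end; z along its axis to the head. From there: taper to 58 mm (24 to 44 mm across), flange 54 mm across from 58 to 70, dark round nut 36 mm across from 70 to 108 (grip here, along the axis), stub 12 mm across to 122. At the start it leans in a pocket of the drain stand, flange on the mouth.
- cup0: White plastic cup, 45-80 g, all alike, mouth up on the bench. Origin: centre of its underside; z up. 58 mm high, 62 mm across at the rim, 44 mm at the foot, wall 2.2 mm, raised inner floor 22 mm above the underside: nested fully home it stands 22 mm higher than the cup it is in, its rim 22 mm above that rim. Grip across the rim, fingertips at most 17 mm below it.
- cup1: White plastic cup, 45-80 g, all alike, mouth up on the bench. Origin: centre of its underside; z up. 58 mm high, 62 mm across at the rim, 44 mm at the foot, wall 2.2 mm, raised inner floor 22 mm above the underside: nested fully home it stands 22 mm higher than the cup it is in, its rim 22 mm above that rim. Grip across the rim, fingertips at most 17 mm below it.
- cup2: White plastic cup, 45-80 g, all alike, mouth up on the bench. Origin: centre of its underside; z up. 58 mm high, 62 mm across at the rim, 44 mm at the foot, wall 2.2 mm, raised inner floor 22 mm above the underside: nested fully home it stands 22 mm higher than the cup it is in, its rim 22 mm above that rim. Grip across the rim, fingertips at most 17 mm below it.
- cap_top (a point): A white and teal aerosol can (67 mm across) stands clamped upright on a fixed riser at the right of the rack. This is the centre of the top face of its black sprung cap (24 mm across on top, 42 mm at its skirt), 283 mm above the bench when up; moves down with the cap.
- cap (a joint): How far the sprung cap is pressed down, m: 0 up, 0.008 on its stop. It takes 3 N to start and 8.5 N to bottom, and springs back by itself.
- bottle0 (a point): Obstacle, never moves: centre of the top of a fixed tall dark bottle standing on the bench, 42 mm across, 200 mm high.
- bottle1 (a point): Obstacle, never moves: centre of the top of a fixed pale bottle with a red cap standing on the bench, 52 mm across, 87 mm high.
- bottle2 (a point): Obstacle, never moves: centre of the top of a fixed red bottle standing on the bench, 46 mm across, 80 mm high.
- bottle3 (a point): Obstacle, never moves: centre of the top of a fixed dark can with a red cap standing on the bench, 60 mm across, 93 mm high. A fixed green bottle, 46 mm across, 121 mm high, stands 19 mm from it along -x and 149 mm along -y.
- bottle4 (a point): Obstacle, never moves: centre of the top of a fixed tall blue bottle standing on the bench, 42 mm across, 191 mm high.
- charger_top (a point): Obstacle, never moves: centre of the top of the battery charger, a dark box about 170 mm along world x, 145 mm along world y (outer bounds), 200 mm high.
- box_corner (a point): Obstacle, never moves: top far left corner of the clear storage box (270 mm high) on the black case (104 mm high) at the right. The box's left side runs from here along (-0.95, 0.31), the case's left side from a corner 16 mm farther in x and 57 mm in y along (-0.97, 0.24), both to the robot's side.
- grease_tub: Bystander: white tub, 82 mm across, 62 mm high; origin under its centre. Leave alone.
- glue_bottle: Bystander: yellow bottle with a white nozzle, 39 mm across, 105 mm high; origin under its centre. Leave alone.
- thread_lock: Bystander: small dark bottle, 33 mm across, 102 mm high; origin under its centre. Leave alone.

How it is judged:
By the outcome, as a careful person would: the job done as asked, in the order asked, and still so for the second after the job is handed in, with the robot touching nothing.
Of holder0, holder1, holder2 only 2 to 3 are there at a start; the rules pass over those that are not, and their reading is None.
At some moment in a run one of cup0, cup1, cup2 may be knocked a few centimetres aside while the robot is not near it.
It also fails if it takes over 208 s, if anything falls off the work surface, if the arm or the gripper's body presses on something with over 40 N, if the wrist force passes 120 N, or if a joint passes its speed limit or range.

## Working session

There is one attempt and no reset: what is moved stays moved. The work goes in short steps, Python scripts to look and compute and a shell command to move; the robot and the scene stay as the last step left them, time stands still between calls to the robot, and variables do not carry over. Pictures are saved under pics/ and viewed, at most 14 in all, crops included, and the job is handed in when it is done.

```bash
ls; mkdir -p pics
python3 - <<'E'
from rig import r
import cv2
for n in ("scene","top","wrist"):
    im=r.grab_frame(n); cv2.imwrite(f"pics/{n}0.png",im[:,:,::-1]); p=r.camera_params(n); print(n,p)
a=cv2.imread("pics/scene0.png");b=cv2.imread("pics/top0.png")
for n in("scene","top"):
    cv2.imwrite(f"pics/{n}0b.png",cv2.resize(cv2.imread(f"pics/{n}0.png"),(800,600),interpolation=cv2.INTER_CUBIC))
print(r.sense(), r.nose_length)
E
```

```text
pics
rig.py
steer.py
scene {'fx': 367.244204312616, 'fy': 367.244204312616, 'cx': 253.42558786425147, 'cy': 192.62968559001084, 'rvec': array([ 1.20929204, -2.31770273,  0.93210815]), 'tvec': array([372.96028634, 411.77290821, 838.9012593 ])}
top {'fx': 403.2510511270553, 'fy': 403.2510511270553, 'cx': 259.3498006039564, 'cy': 194.22687174611937, 'rvec': array([ 2.15587658, -2.16877754,  0.09854735]), 'tvec': array([  88.71237611,  566.6456707 , 1160.24411601])}
wrist {'fx': 285.029175651163, 'fy': 285.029175651163, 'cx': 257.73188127835476, 'cy': 191.28672450955102, 'rvec': array([-2.35042129,  1.70656045,  0.24156349]), 'tvec': array([-623.68665724,  -35.62439457,  377.34227055])}
{'clock': 0.15, 'qpos': array([-1.25839971e+00,  3.53512461e-01,  1.63393571e+00, -2.60907297e-05,
        1.15519488e+00, -2.42287979e-03]), 'qvel': array([-1.82656210e-04, -6.77036511e-04, -3.37039807e-03,  1.84359782e-03,
       -6.87458489e-05,  3.42150787e-04]), 'joint_efforts': array([ 1.18317897e-03, -6.05634642e+01, -3.42338920e+01,  2.49016961e-05,
        6.20454928e-03,  2.72082048e-05]), 'eef_pos': array([ 193.40744102, -593.98075196,  252.73131496]), 'tcp_rot': array([-3.14054220e+00,  2.13135879e-05,  3.14830050e-01]), 'contact_force': array([ 0.27314014, -0.46332596, -0.31598936]), 'wrist_torque': array([-0.02547017,  0.00597238,  0.01372117]), 'grasp_force': 0.0, 'opening': 0.998521377571934} 22.0
```
View pics/scene0b.png

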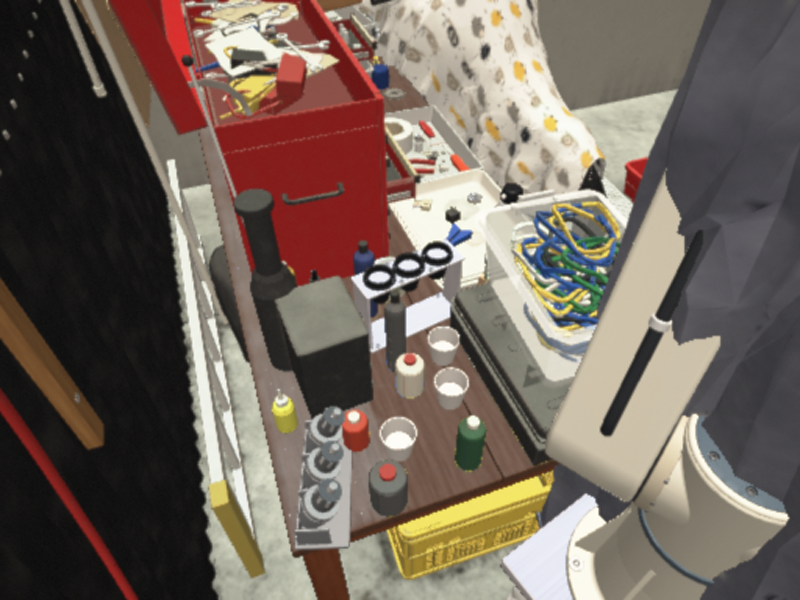

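View pics/top0b.png

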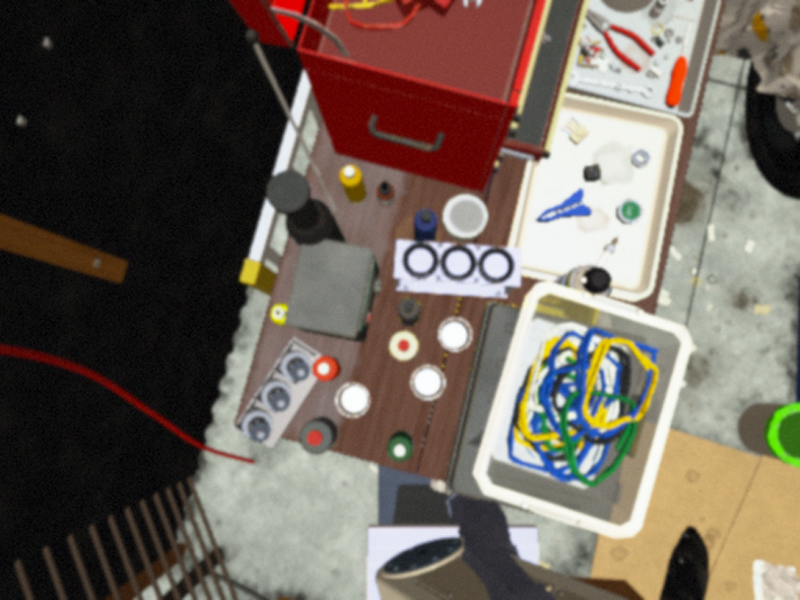

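Top view (800x600): three sockets at (420,262), (459,264), (496,266); cups at (455,335), (428,382), (352,400); holders in the drain at (258,428), (278,398), (298,367); can cap at (597,280). The scene view shows the same three holders and cups, with the can hidden behind the clear box.

Create h.py:
```python
import numpy as np, cv2
from scipy.spatial.transform import Rotation as R
def cam(p):
    M=cv2.Rodrigues(np.array(p['rvec'],float))[0]; t=np.array(p['tvec'],float); return M,t
def ray(p,u,v):
    M,t=cam(p); d=M.T@np.array([(u-p['cx'])/p['fx'],(v-p['cy'])/p['fy'],1]); return -M.T@t, d/np.linalg.norm(d)
def onz(p,u,v,z):
    c,d=ray(p,u,v); return c+d*(z-c[2])/d[2]
def tri(*obs):   # obs: (params,u,v)
    A=np.zeros((3,3));b=np.zeros(3);L=[]
    for p,u,v in obs:
        c,d=ray(p,u,v);P=np.eye(3)-np.outer(d,d);A+=P;b+=P@c;L.append((c,P))
    x=np.linalg.solve(A,b); return x,max(np.linalg.norm(P@(x-c)) for c,P in L)
def proj(p,X):
    M,t=cam(p); c=M@np.array(X,float)+t; return np.array([p['fx']*c[0]/c[2]+p['cx'],p['fy']*c[1]/c[2]+p['cy']])
def blobs(mask,u,v,rad,amin=20):
    "external contours with centroid near (u,v): ellipse fits"
    out=[]
    cs,_=cv2.findContours(mask.astype(np.uint8),cv2.RETR_EXTERNAL,cv2.CHAIN_APPROX_NONE)
    for c in cs:
        if len(c)<6 or cv2.contourArea(c)<amin: continue
        e=cv2.fitEllipse(cv2.convexHull(c) if len(cv2.convexHull(c))>5 else c)
        if np.hypot(e[0][0]-u,e[0][1]-v)<rad: out.append((np.round(e[0],1),np.round(e[1],1),cv2.contourArea(c)))
    return out
def togo(s,pos,Rt):
    "tool-frame step from measured state to target TCP pos/rotation"
    R0=R.from_euler('xyz',s['tcp_rot']); d=R0.inv().apply(np.array(pos)-s['eef_pos']); rv=(R0.inv()*Rt).as_rotvec()
    return np.round(rv,3),np.round(d,1)
```

Run:
```python
from h import *; from rig import r
P={n:r.camera_params(n) for n in("top","scene")}
I={n:cv2.cvtColor(cv2.imread(f"pics/{n}0.png"),cv2.COLOR_BGR2HSV) for n in P}
k=.64
def find(n,pts,mask):
    H=I[n]
    for u,v in pts:
        print(n,(u,v),blobs(mask(H),u*k,v*k,12))
white=lambda H:(H[...,2]>150)&(H[...,1]<60)
black=lambda H:(H[...,2]<60)
find("top",[(455,335),(428,382),(352,400)],white)
find("scene",[(443,345),(451,387),(398,438)],white)
find("top",[(420,262),(459,264),(496,266)],black)
find("scene",[(379,277),(408,266),(437,254)],black)
# rough points
for nm,u,v,z in [("s0",420,262,170),("s1",459,264,170),("s2",496,266,170),("cap",597,280,283),("c",455,335,58),("c",428,382,58),("c",352,400,58),("b0",409,303,200),("b1",403,345,87),("b2",324,368,80),("b3",315,436,93),("green",400,444,121),("b4",425,218,191),("yel?",280,313,105),("boxcorner",537,286,374),("ch corner",300,240,200),("ch",375,248,200),("ch",360,338,200),("ch",288,325,200),("h",258,428,110),("h",278,398,110),("h",298,367,110),("yel",350,173,105),("thr",385,185,102),("tub",465,215,62)]:
    print(nm,np.round(onz(P["top"],u*k,v*k,z)))
for n in("top","scene"): print(n, np.round(ray(P[n],0,0)[0]))
t=cv2.imread("pics/top0.png")[205:290,150:225]; s=cv2.imread("pics/scene0.png")[255:350,180:240]
cv2.imwrite("pics/crop0.png",np.hstack([cv2.resize(t,(530,600),interpolation=cv2.INTER_CUBIC)[:, :430],cv2.resize(s,(370,586),interpolation=cv2.INTER_CUBIC)]) if 0 else np.hstack([cv2.resize(t,(400,453)),cv2.resize(s,(286,453))]))
```

```text
top (455, 335) [(array([290.9, 213.5]), array([22.2, 22.6]), 371.0)]
top (428, 382) [(array([273.5, 244.4]), array([22.6, 23.3]), 383.0)]
top (352, 400) [(array([225. , 255.6]), array([23.1, 23.3]), 390.5)]
scene (443, 345) [(array([283.5, 216.8]), array([16.8, 20.9]), 256.5)]
scene (451, 387) [(array([288.5, 244.2]), array([19.2, 22.8]), 319.5)]
scene (398, 438) [(array([254.3, 277. ]), array([22.3, 24.7]), 404.5)]
top (420, 262) []
top (459, 264) []
top (496, 266) []
scene (379, 277) []
scene (408, 266) [(array([260.2, 169.9]), array([22.2, 58.8]), 362.5)]
scene (437, 254) []
s0 [622.  58. 170.]
s1 [618.  -7. 170.]
s2 [615. -69. 170.]
cap [ 574. -203.  283.]
c [506.  -6.  58.]
c [420.  44.  58.]
c [389. 183.  58.]
b0 [550.  77. 200.]
b1 [487.  89.  87.]
b2 [447. 231.  80.]
b3 [328. 244.  93.]
green [317.  94. 121.]
b4 [692.  50. 191.]
yel? [544. 306. 105.]
boxcorner [554. -96. 374.]
ch corner [655. 255. 200.]
ch [641. 132. 200.]
ch [494. 156. 200.]
ch [516. 273. 200.]
h [344. 340. 110.]
h [395. 306. 110.]
h [449. 272. 110.]
yel [797. 183. 105.]
thr [776. 120. 102.]
tub [729. -27.  62.]
top [ 444.   71. 1214.]
scene [-37. 461. 894.]
```

View pics/crop0.png

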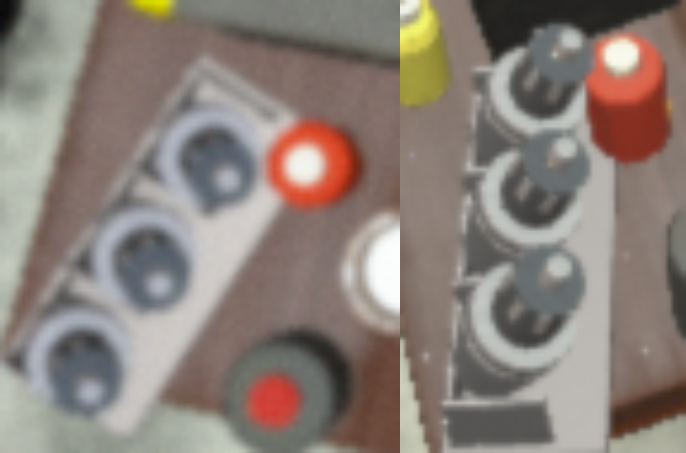

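The crop shows the stub tips at about (228,178), (160,285), (90,390) in the top half and (570,38), (565,150), (560,268) in the scene half; all three holders are there.

Run:
```python
from h import *; from rig import r
P={n:r.camera_params(n) for n in("top","scene")}
k=.64;T=P["top"];S=P["scene"]
def t(nm,a,b): x,e=tri((T,*a),(S,*b)); print(nm,np.round(x,1),"res",round(e,1)); return x
for i,(a,b) in enumerate([((228,178),(570,38)),((160,285),(565,150)),((90,390),(560,268))]):
    t(f"stub{i}",(150+a[0]/5.333,205+a[1]/5.333),(180+(b[0]-400)/4.767,255+b[1]/4.767))
for a,b in [((290.9,213.5),(283.5,216.8)),((273.5,244.4),(288.5,244.2)),((225,255.6),(254.3,277))]: t("cup",a,b)
for a,b in [((420,262),(379,277)),((459,264),(408,266)),((496,266),(437,254))]: t("sock",np.array(a)*k,np.array(b)*k)
t("cap",np.array((597,280))*k,np.array((512,192))*k)
t("box",np.array((537,286))*k,np.array((487,207))*k)
# ring masks: darker than local, restricted window
for n,pts in(("top",[(420,262),(459,264),(496,266)]),("scene",[(379,277),(408,266),(437,254)])):
    g=cv2.cvtColor(cv2.imread(f"pics/{n}0.png"),cv2.COLOR_BGR2GRAY)
    for u,v in pts:
        for th in(50,70): print(n,u,v,th,blobs(g<th,u*k,v*k,9))
a=cv2.imread("pics/top0.png")[140:205,245:400];b=cv2.imread("pics/scene0.png")[110:225,215:370]
cv2.imwrite("pics/crop1.png",np.vstack([cv2.resize(a,None,fx=3.3,fy=3.3),cv2.resize(b,None,fx=3.3,fy=3.3)])[:600])
```

```text
stub0 [438.6 261.8 132.5] res 1.0
stub1 [385.7 295.8 130. ] res 0.8
stub2 [333.9 329.2 130.7] res 1.4
cup [507.7  -5.5  59.2] res 0.7
cup [420.1  45.   59.7] res 0.8
cup [389.1 182.4  59.9] res 1.1
sock [622.9  58.7 167.5] res 0.3
sock [620.5  -6.4 162.3] res 1.2
sock [615.5 -69.5 164. ] res 0.2
cap [ 574.6 -205.9  274.6] res 0.9
box [ 559.  -119.5  287.6] res 9.1
top 420 262 50 []
top 420 262 70 [(array([269.6, 159.5]), array([20.6, 49.9]), 216.5)]
top 459 264 50 []
top 459 264 70 []
top 496 266 50 []
top 496 266 70 []
scene 379 277 50 []
scene 379 277 70 []
scene 408 266 50 [(array([260. , 169.6]), array([22.8, 58.6]), 202.0)]
scene 408 266 70 []
scene 437 254 50 []
scene 437 254 70 []
```

View pics/crop1.png

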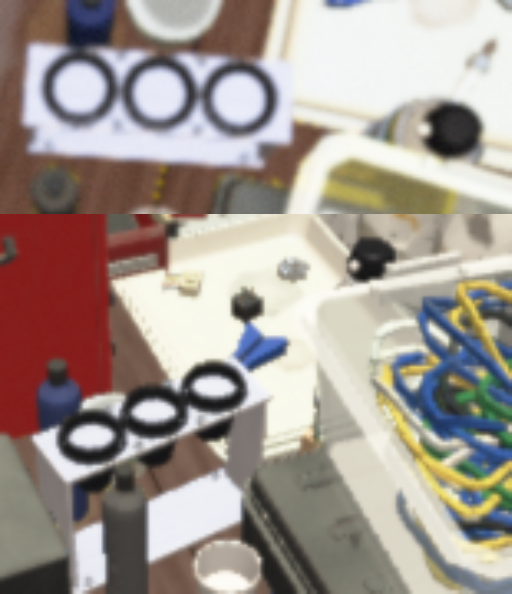

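Ring centres in the crop are at about (80,90), (159,92), (238,98) (top) and (91,436), (154,410), (214,387) (scene), and the cap is at (452,128) and (370,258). The stub heights (about 131), pitch (62) and cup rims (about 59) agree with the text. Next I lift the arm and swing it over the rack for a wrist view.

The manual's scale: shifts go in units of 25 mm and turns go in units of 0.05 rad. Converting my numbers, -40 mm is -1.6.

```bash
python3 steer.py '[0,0,0,0,0,-1.6,1,0,0,0,0,0,-1.6,1,0,0,0,0,0,-1.6,1,0,0,0,0,0,-1.6,1,0,0,0,0,0,-1.6,1]'
python3 - <<'E'
from h import *; from rig import r
s=r.sense(); print(togo(s,[560,-6,450],R.from_euler('xyz',[np.pi,0,np.pi/2])))
p=r.camera_params("wrist"); M,t=cam(p); R0=R.from_euler('xyz',s['tcp_rot'])
print("cam in tool",R0.inv().apply(-M.T@t-s['eef_pos']).round(1),"opt axis in tool",R0.inv().apply(M.T@[0,0,1]).round(3))
E
```

```text
clock: 0.57
eef_pos: [193.4, -593.8, 455.1]
tcp_rot: [-3.141, -0.0, 0.315]
contact_force: [0.7, -0.2, 0.4]
opening: 0.995
grasp_force: 0.0
(array([-0.   , -0.   , -1.256]), array([ 530.6, -445.4,    5.2]))
cam in tool [  70.4   -1.  -119.6] opt axis in tool [-0.277  0.001  0.961]
```

```bash
python3 steer.py '[0,0,0,1.2,-1,0,1,0,0,0,1.2,-1,0,1,0,0,0,1.2,-1,0,1,0,0,0,1.2,-1,0,1,0,0,0,1.2,-1,0,1]' >/dev/null
python3 steer.py '[0,0,0,1.2,-1,0,1,0,0,0,1.2,-1,0,1,0,0,0,1.2,-1,0,1,0,0,0,1.2,-1,0,1,0,0,0,1.2,-1,0,1]' >/dev/null
python3 steer.py '[0,0,0,1.2,-1,0,1,0,0,0,1.2,-1,0,1,0,0,0,1.2,-1,0,1,0,0,0,1.2,-1,0,1,0,0,0,1.2,-1,0,1]' >/dev/null
python3 steer.py '[0,0,0,1.2,-1,0,1,0,0,0,1.2,-1,0,1,0,0,0,0.8,-0.8,0,1]' >/dev/null
python3 steer.py '[0,0,-2.5,0,0,0,1,0,0,-2.5,0,0,0,1,0,0,-2.5,0,0,0,1,0,0,-2.5,0,0,0,1,0,0,-2.5,0,0,0,1]' >/dev/null
python3 steer.py '[0,0,-2.5,0,0,0,1,0,0,-2.5,0,0,0,1,0,0,-2.5,0,0,0,1,0,0,-2.5,0,0,0,1,0,0,-2.5,0,0,0,1]'
cat >> h.py <<'E'
def shot(r,name):
    s=r.sense();p=r.camera_params("wrist");im=r.grab_frame("wrist")[:,:,::-1].copy();cv2.imwrite(f"pics/{name}.png",im)
    import pickle;pickle.dump((s,p),open(f"pics/{name}.pkl","wb"));return s,p,im
E
python3 -c "
from h import *; from rig import r
s,p,im=shot(r,'w1'); cv2.imwrite('pics/w1b.png',cv2.resize(im,(800,600)))"
```

```text
clock: 2.9
eef_pos: [559.5, -7.0, 453.0]
tcp_rot: [-3.141, -0.0, 1.571]
contact_force: [0.1, -0.7, 0.8]
opening: 0.999
grasp_force: 0.0
```

View pics/w1b.png

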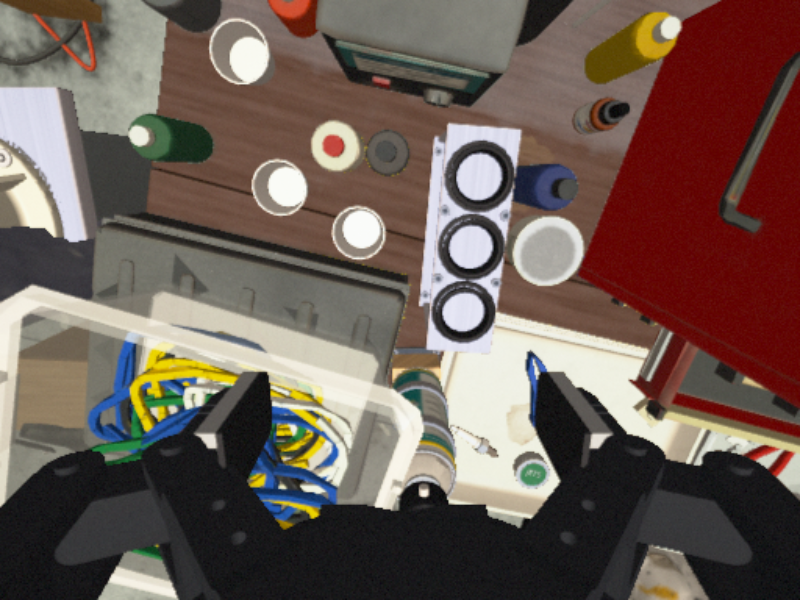

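The wrist view shows the sockets at (480,174), (471,246), (464,310), cups at (240,50), (280,187), (358,232), and the cap at (425,495). I fit the ring ellipses in both views.

```bash
cat >> h.py <<'E'
def holes(mask,u,v,rad,amin=60):
    cs,_=cv2.findContours(mask.astype(np.uint8),cv2.RETR_LIST,cv2.CHAIN_APPROX_NONE);o=[]
    for c in cs:
        if len(c)<8 or cv2.contourArea(c)<amin: continue
        e=cv2.fitEllipse(c)
        if np.hypot(e[0][0]-u,e[0][1]-v)<rad and max(e[1])<90: o.append((np.round(e[0],1).tolist(),np.round(e[1],1).tolist()))
    return o
E
python3 - <<'E'
from h import *; from rig import r; import pickle
s,p=pickle.load(open("pics/w1.pkl","rb")); k=.64
g=cv2.imread("pics/w1.png",0); t=cv2.imread("pics/top0.png",0); q=cv2.imread("pics/scene0.png",0); T=r.camera_params("top");S=r.camera_params("scene")
W=[(480,174),(471,246),(464,310)];U=[(420,262),(459,264),(496,266)];V=[(379,277),(408,266),(437,254)]
for i in range(3):
    a=holes(g<80,W[i][0]*k,W[i][1]*k,8); b=holes(t<110,U[i][0]*k,U[i][1]*k,8); c=holes(q<110,V[i][0]*k,V[i][1]*k,8)
    print(i,a,b,c)
    print(np.round(onz(p,*np.array(W[i])*k,170),1))
H=cv2.imread("pics/w1.png");hs=cv2.cvtColor(H,cv2.COLOR_BGR2HSV)
m=(hs[...,2]>125)&(hs[...,1]<60)
for u,v in[(358,232),(280,187),(240,50)]:
    e=blobs(m,u*k,v*k,8); print("cup",e,[onz(p,*x[0],58).round(1) for x in e])
for nm,u,v,z in[("b0",388,153,200),("b1",333,146,87),("b4",565,192,191),("casecorner",407,285,104),("boxcorner",421,425,270),("cap",425,493,283),("green",140,135,121)]: print(nm,onz(p,u*k,v*k,z).round())
E
```

```text
0 [([306.3, 112.5], [30.5, 32.0])] [([268.7, 166.4], [17.4, 17.9])] [([242.2, 177.0], [8.4, 15.2])]
[626.3  61.  170. ]
1 [([301.0, 157.5], [29.0, 30.1]), ([301.2, 157.5], [39.7, 41.0])] [([292.8, 168.0], [17.7, 18.1])] [([261.2, 169.2], [8.2, 14.7])]
[621.2  -2.  170. ]
2 [([296.2, 199.0], [26.1, 28.8]), ([296.3, 199.0], [37.7, 39.0])] [([316.9, 169.6], [17.6, 18.1])] [([279.4, 162.0], [8.1, 14.3])]
[617.1 -63.1 170. ]
cup [(array([229.3, 148.4]), array([33.9, 35. ]), 894.0)] [array([507.7,  -4.1,  58. ])]
cup [(array([178.6, 119.4]), array([34.6, 37.5]), 978.0)] [array([420.3,  46.5,  58. ])]
cup [] []
b0 [547.  77. 200.]
b1 [487.  88.  87.]
b4 [694.  47. 191.]
casecorner [564. -56. 104.]
boxcorner [ 573. -124.  270.]
cap [ 576. -176.  283.]
green [308.  96. 121.]
```

Run:
```python
from h import *; from rig import r; import pickle
s,p=pickle.load(open("pics/w1.pkl","rb")); T=r.camera_params("top");S=r.camera_params("scene")
for a,b,c in[((306.3,112.5),(268.7,166.4),(242.2,177)),((301.2,157.5),(292.8,168),(261.2,169.2)),((296.3,199),(316.9,169.6),(279.4,162))]:
    print([x.round(1) if hasattr(x,'round') else x for x in tri((p,*a),(T,*b),(S,*c))], onz(p,*a,170).round(1),onz(T,*b,170).round(1),onz(S,*c,170).round(1))
for a,b,c in[((229.3,148.4),(290.9,213.5),(283.5,216.8)),((178.6,119.4),(273.5,244.4),(288.5,244.2))]: print(tri((p,*a),(T,*b),(S,*c)))
s=r.sense()
y=np.array([.494,.768,.408]);a=np.array([-.2206,-.343,.913]);y/=np.linalg.norm(y);z=-a/np.linalg.norm(a)
RH=R.from_matrix(np.c_[np.cross(y,z),y,z]);print(RH.as_euler('xyz'))
stub=np.array([385.9,295.6,130.4])
print("pre",togo(s,stub+45*a,RH), stub+45*a, stub-29*a)
print(R.from_euler('xyz',s['tcp_rot']).as_matrix().round(2))
```

```text
[array([625.9,  58.9, 166.5]), np.float64(0.6)] [625.2  59.5 170. ] [625.7  58.7 170. ] [622.4  60.5 170. ]
[array([621.1,  -4.1, 167.1]), np.float64(1.5)] [620.8  -2.1 170. ] [621.   -4.3 170. ] [617.9  -3.3 170. ]
[array([616.5, -67.4, 165.9]), np.float64(2.0)] [616.2 -64.  170. ] [616.3 -67.2 170. ] [612.5 -66.2 170. ]
(array([507.66312927,  -4.94951769,  59.39321472]), np.float64(1.1264627529069313))
(array([420.28661572,  45.50452001,  59.6454531 ]), np.float64(1.3452448583445493))
[ 2.72145446e+00 -2.11978134e-05  2.57000145e+00]
pre (array([-0.386,  0.208, -0.975]), array([ 289. , -180.7,  281.6])) [375.973 280.165 171.485] [392.2974 305.547  103.923 ]
[[-0.01  1.   -0.  ]
 [ 1.    0.01  0.  ]
 [ 0.   -0.   -1.  ]]
```

In the tool's units: 32 mm is 1.28, -20 mm is -0.8.

```bash
python3 steer.py '[0,0,0,1.28,-0.8,0.2,1,0,0,0,1.28,-0.8,0.2,1,0,0,0,1.28,-0.8,0.2,1,0,0,0,1.28,-0.8,0.2,1,0,0,0,1.28,-0.8,0.2,1]' >/dev/null
python3 steer.py '[0,0,0,1.28,-0.8,0.2,0.6,0,0,0,1.28,-0.8,0.2,0.6,0,0,0,1.28,-0.8,0.2,0.6,0,0,0,1.28,-0.8,0.2,0.6]' >/dev/null
python3 steer.py '[-0.86,0.462,-2.166,0,0,0.2,0.6,-0.86,0.462,-2.166,0,0,0.2,0.6,-0.86,0.462,-2.166,0,0,0.2,0.6,-0.86,0.462,-2.166,0,0,0.2,0.6,-0.86,0.462,-2.166,0,0,0.2,0.6]' >/dev/null
python3 steer.py '[-0.86,0.462,-2.166,0,0,0.2,0.6,-0.86,0.462,-2.166,0,0,0.2,0.6,-0.86,0.462,-2.166,0,0,0.2,0.6,-0.86,0.462,-2.166,0,0,0.2,0.6]'
cat >> h.py <<'E'
y=np.array([.494,.768,.408]);A=np.array([-.2206,-.343,.913]);A/=np.linalg.norm(A);y/=np.linalg.norm(y)
RH=R.from_matrix(np.c_[np.cross(y,-A),y,-A])   # radial closing on the drain
V=R.from_euler('xyz',[np.pi,0,np.pi/2])
E
python3 -c "
from h import *; from rig import r
s,p,im=shot(r,'w2'); cv2.imwrite('pics/w2b.png',cv2.resize(im,(800,600)))
st=np.array([385.9,295.6,130.4]); print(s['qpos'].round(2),togo(s,st+45*A,RH),togo(s,st-29*A,RH))"
```

```text
clock: 4.45
eef_pos: [387.0, 288.0, 364.3]
tcp_rot: [2.717, 0.002, 2.557]
contact_force: [-0.6, 0.9, 0.0]
opening: 0.598
grasp_force: 0.0
[ 0.51 -0.17  2.03  0.24  0.91 -0.58] (array([ 0.004,  0.007, -0.011]), array([  5.2, -90.9, 170.5])) (array([ 0.004,  0.007, -0.011]), array([  5.7, -91.2, 244.5]))
```

View pics/w2b.png

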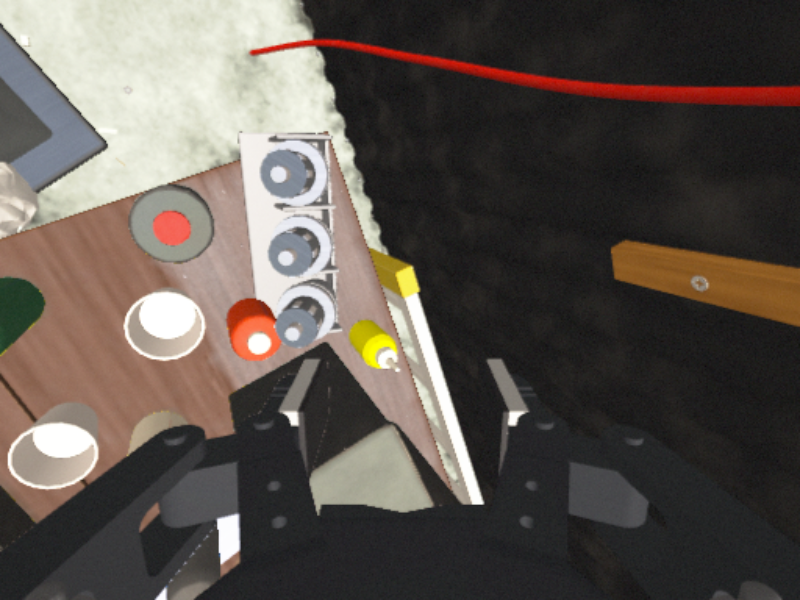

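The stub tips show at (278,174), (286,258), (292,333). I check them against the earlier estimate while moving laterally.

In the tool's units: 2 mm is 0.08, 1 mm is 0.04, -0.01 rad is -0.2.

```bash
python3 steer.py '[0,0,-0.2,0.08,-1.2,0.4,0.6,0,0,0,0.08,-1.2,0.4,0.6,0,0,0,0.04,-1.24,0.8,0.6,0,0,0,0,0,1.6,0.6,0,0,0,0,0,1.6,0.6]'
python3 - <<'E'
from h import *; from rig import r; import pickle
s,p=pickle.load(open("pics/w2.pkl","rb"));T=r.camera_params("top");S=r.camera_params("scene")
g=cv2.cvtColor(cv2.imread("pics/w2.png"),cv2.COLOR_BGR2GRAY)
for (u,v),a,b in zip([(292,333),(286,258),(278,174)],[(192.7,238.4),(180,258.4),(166.9,278.1)],[(215.7,263),(214.6,286.5),(213.6,311.2)]):
    print([np.round(x,1) for x in tri((p,u*.64,v*.64),(T,*a),(S,*b))],onz(p,u*.64,v*.64,130.4).round(1))
st=np.array([385.9,295.6,130.4]);s=r.sense();print(togo(s,st-29*A,RH))
E
```

```text
clock: 4.92
eef_pos: [365.2, 261.4, 217.8]
tcp_rot: [2.718, 0.005, 2.556]
contact_force: [1.1, 1.9, -0.4]
opening: 0.601
grasp_force: 0.0
[array([438. , 262.8, 131.6]), np.float64(2.1)] [437.2 264.5 130.4]
[array([385.8, 296.5, 130. ]), np.float64(1.5)] [386.  297.9 130.4]
[array([333.8, 329.7, 131.1]), np.float64(1.9)] [333.7 330.9 130.4]
(array([ 0.004,  0.01 , -0.011]), array([  2.3,   0.3, 125.1]))
```

In the tool's units: 35 mm is 1.4, 30 mm is 1.2, -0.01 rad is -0.2.

```bash
python3 steer.py '[0,0.1,-0.2,0.08,0.04,1.4,0.6,0,0,0,0,0,1.4,0.6,0,0,0,0,0,1.2,0.6,0,0,0,0,0,0.6,0.6,0,0,0,0,0,0.4,0.6]' 
python3 steer.py '[0,0,0,0,0,0,0.2,0,0,0,0,0,0,0.2,0,0,0,0,0,0,0.2,0,0,0,0,0,0,0.2,0,0,0,0,0,0,0.2]' 60
python3 steer.py '[0,0,0,0,0,0,0.2,0,0,0,0,0,0,0.2,0,0,0,0,0,-0.6,0.2,0,0,0,0,0,-1,0.2,0,0,0,0,0,-1.2,0.2]'
```

```text
clock: 5.33
eef_pos: [391.3, 307.3, 101.6]
tcp_rot: [2.723, 0.0, 2.57]
contact_force: [0.8, -0.3, -0.3]
opening: 0.604
grasp_force: 0.0
clock: 5.75
eef_pos: [391.9, 306.8, 104.8]
tcp_rot: [2.719, 0.004, 2.574]
contact_force: [-0.4, 0.1, -3.6]
opening: 0.406
grasp_force: 59.9
clock: 6.17
eef_pos: [375.3, 281.9, 167.4]
tcp_rot: [2.723, 0.003, 2.574]
contact_force: [-0.3, 2.0, -3.9]
opening: 0.41
grasp_force: 60.6
```

```bash
python3 steer.py '[0,0,0,0,0,-1.6,0.2,0,0,0,0,0,-1.6,0.2,0,0,0,0,0,-1.6,0.2,0,0,0,0,0,-1.6,0.2,0,0,0,0,0,-0.8,0.2]' >/dev/null
python3 steer.py '[0.86,-0.462,2.166,0,0,0,0.2,0.86,-0.462,2.166,0,0,0,0.2,0.86,-0.462,2.166,0,0,0,0.2,0.86,-0.462,2.166,0,0,0,0.2,0.86,-0.462,2.166,0,0,0,0.2]' >/dev/null
python3 steer.py '[0.86,-0.462,2.166,0,0,0,0.2,0.86,-0.462,2.166,0,0,0,0.2,0.86,-0.462,2.166,0,0,0,0.2,0.86,-0.462,2.166,0,0,0,0.2]'
python3 -c "
from h import *; from rig import r
s=r.sense(); print(togo(s,[616.6,-66.8,310],V))"
```

```text
clock: 7.33
eef_pos: [335.7, 221.0, 332.3]
tcp_rot: [3.137, 0.002, 1.587]
contact_force: [0.8, 0.2, -4.4]
opening: 0.407
grasp_force: 60.6
(array([0.004, 0.002, 0.017]), array([-292.4,  276. ,   24. ]))
```

In the tool's units: 25 mm is 1, -27 mm is -1.08.

```bash
python3 steer.py '[0,0,0,-1.08,1,0,0.2,0,0,0,-1.08,1,0,0.2,0,0,0,-1.08,1,0,0.2,0,0,0,-1.08,1,0,0.2,0,0,0,-1.08,1,0,0.2]' >/dev/null
python3 steer.py '[0,0,0.34,-1.08,1,0,0.2,0,0,0,-1.08,1,0,0.2,0,0,0,-1.08,1,0,0.2,0,0,0,-1.08,1,0,0.2,0,0,0,-1.08,1,0,0.2]' >/dev/null
python3 steer.py '[0.08,0.04,0,-0.88,1.04,0,0.2,0,0,0,0,0,0,0.2]'
python3 -c "
from h import *; from rig import r
s=r.sense(); print(togo(s,[616.6,-66.8,310],V))
s,p,im=shot(r,'w3'); cv2.imwrite('pics/w3b.png',cv2.resize(im[100:],(800,444)))
print(proj(p,[616.6,-66.8,170]))"
```

```text
clock: 8.33
eef_pos: [619.9, -71.2, 333.1]
tcp_rot: [3.138, 0.0, 1.573]
contact_force: [-0.9, 0.6, -3.7]
opening: 0.403
grasp_force: 61.7
(array([0.004, 0.   , 0.002]), array([ 4.4, -3.3, 23.1]))
[254.213824   177.18139123]
```

View pics/w3b.png

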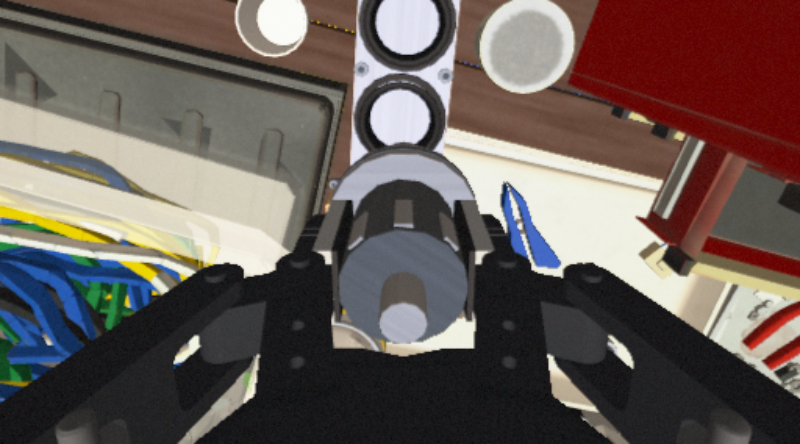

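The held holder's stub is at (403,322) and the nearest visible ring (socket 2) at (400,118) in the crop.

Run:
```python
from h import *; from rig import r; import pickle
s,p=pickle.load(open("pics/w3.pkl","rb"))
g=cv2.imread("pics/w3.png",0)
for th in(70,90,110): 
  for u,v in((256,175.5),(261,117)): print(th,[(o,onz(p,*o[0],170).round(1)) for o in holes(g<th,u,v,10)])
R0=R.from_euler('xyz',s['tcp_rot'])
for z in(355,362,369): x=onz(p,403*.64,100+322*.64,z); print(z,x.round(1),R0.inv().apply(x-s['eef_pos']).round(1))
print(proj(p,[621,-3.5,170]))
```

```text
70 [(([255.7, 175.1], [38.9, 40.3]), array([618.1, -64.6, 170. ])), (([256.9, 177.0], [51.4, 63.5]), array([619.3, -66.6, 170. ]))]
70 [(([260.3, 113.3], [42.5, 43.7]), array([622.5,  -4.1, 170. ])), (([260.6, 113.3], [57.5, 59.5]), array([622.8,  -4.1, 170. ]))]
90 [(([255.5, 174.8], [37.7, 40.2]), array([617.9, -64.3, 170. ]))]
90 [(([260.3, 113.4], [42.2, 43.7]), array([622.5,  -4.2, 170. ])), (([260.4, 112.8], [60.3, 62.6]), array([622.6,  -3.6, 170. ]))]
110 [(([255.5, 174.7], [37.2, 39.8]), array([617.9, -64.2, 170. ]))]
110 [(([260.4, 113.5], [41.6, 43.4]), array([622.6,  -4.3, 170. ])), (([260.4, 112.9], [61.0, 63.2]), array([622.6,  -3.7, 170. ]))]
355 [619.6 -76.5 355. ] [ -5.3  -0.2 -21.9]
362 [619.6 -71.  362. ] [  0.2  -0.2 -28.9]
369 [619.5 -65.5 369. ] [  5.7  -0.2 -35.9]
[258.69912242 112.67563498]
```

In the tool's units: 4 mm is 0.16, -2 mm is -0.08, 0.004 rad is 0.08.

```bash
python3 steer.py '[0.08,0,0,0.16,-0.08,0.6,0.2,0,0,0,0,0,1.2,0.2,0,0,0,0,0,1.2,0.2,0,0,0,0,0,1,0.2,0,0,0,0,0,0.48,0.2]' 
python3 steer.py '[0,0,0,0,0,0.24,0.2,0,0,0,0,0,0.16,0.2,0,0,0,0,0,0.12,0.2,0,0,0,0,0,0,0.2]'
```

```text
clock: 8.8
eef_pos: [615.5, -63.8, 221.2]
tcp_rot: [3.138, 0.002, 1.577]
contact_force: [5.8, -11.2, 9.8]
opening: 0.408
grasp_force: 63.3
clock: 9.13
eef_pos: [616.8, -65.1, 211.5]
tcp_rot: [3.135, 0.004, 1.576]
contact_force: [7.5, -12.8, 2.4]
opening: 0.406
grasp_force: 63.0
```

In the tool's units: -2 mm is -0.08, 1.2 mm is 0.048, 0.004 rad is 0.08.

```bash
python3 steer.py '[0.08,0,0,-0.08,0.048,0,0.2,0,0,0,0,0,0,0.2]' 
python3 steer.py '[0,0,0,0,0,0.08,0.2,0,0,0,0,0,0.08,0.2,0,0,0,0,0,0,0.2,0,0,0,0,0,0,0.2]'
```

```text
clock: 9.3
eef_pos: [617.0, -65.8, 210.9]
tcp_rot: [-3.141, 0.001, 1.576]
contact_force: [3.6, -6.7, 2.7]
opening: 0.406
grasp_force: 62.5
clock: 9.63
eef_pos: [617.4, -66.2, 207.2]
tcp_rot: [3.141, 0.002, 1.576]
contact_force: [5.2, -9.3, 4.9]
opening: 0.408
grasp_force: 62.9
```

```bash
python3 steer.py '[0,0,0,-0.06,0.04,0,0.2,0,0,0,0,0,0.08,0.2,0,0,0,0,0,0.04,0.2,0,0,0,0,0,0,0.2]' 
python3 steer.py '[0,0,0,0,0,0.04,0.2,0,0,0,0,0,0.04,0.2,0,0,0,0,0,0,0.2,0,0,0,0,0,0,0.2]'
```

```text
clock: 9.97
eef_pos: [617.7, -67.0, 204.2]
tcp_rot: [-3.141, 0.001, 1.576]
contact_force: [3.3, -6.8, 7.8]
opening: 0.412
grasp_force: 63.5
clock: 10.3
eef_pos: [617.7, -67.1, 204.1]
tcp_rot: [-3.141, 0.001, 1.576]
contact_force: [-3.7, -6.2, 23.0]
opening: 0.405
grasp_force: 64.9
```

In the tool's units: -2 mm is -0.08.

```bash
python3 steer.py '[0,0,0,0,0,-0.08,0.6,0,0,0,0,0,0,0.6,0,0,0,0,0,0,0.6,0,0,0,0,0,0,0.6]'
python3 steer.py '[0,0,0,0,0,-0.8,0.6,0,0,0,0,0,-1.6,0.6,0,0,0,0,0,-1.6,0.6,0,0,0,0,0,-1.6,0.6,0,0,0,0,0,-0.4,0.6]'
python3 -c "
from h import *; from rig import r
s,p,im=shot(r,'w4'); cv2.imwrite('pics/w4b.png',im)
st=np.array([333.8,329.8,130.4]); print(togo(s,st+90*A,RH))"
```

```text
clock: 10.63
eef_pos: [615.6, -65.8, 201.5]
tcp_rot: [-3.135, -0.002, 1.576]
contact_force: [-0.3, 0.1, -0.4]
opening: 0.603
grasp_force: 0.0
clock: 11.05
eef_pos: [619.0, -66.4, 358.3]
tcp_rot: [3.14, -0.001, 1.576]
contact_force: [0.4, 0.3, 0.3]
opening: 0.601
grasp_force: 0.0
(array([-0.383,  0.209, -0.979]), array([ 366.8, -303.4,  145.6]))
```

View pics/w4b.png

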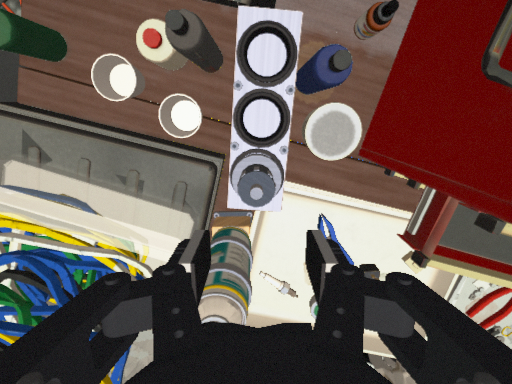

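The holder is seated in socket 2, its flange covering the ring at (257,178). Next is the holder at stub (334,330).

The manual's scale: shifts go in units of 25 mm and turns go in units of 0.05 rad. Converting my numbers, 28 mm is 1.12, -23 mm is -0.92.

```bash
python3 steer.py '[0,0,0,1.12,-0.92,0.12,0.6,0,0,0,1.12,-0.92,0.12,0.6,0,0,0,1.12,-0.92,0.12,0.6,0,0,0,1.12,-0.92,0.12,0.6,0,0,0,1.12,-0.92,0.12,0.6]' >/dev/null
python3 steer.py '[0,0,0,1.12,-0.92,0.12,0.6,0,0,0,1.12,-0.92,0.12,0.6,0,0,0,1.12,-0.92,0.12,0.6,0,0,0,1.12,-0.92,0.12,0.6,0,0,0,1.12,-0.92,0.12,0.6]' >/dev/null
python3 steer.py '[0,0,0,1.12,-0.92,0.12,0.6,0,0,0,1.12,-0.92,0.12,0.6,0,0,0,1.12,-0.92,0.12,0.6,-0.86,0.462,-2.166,0,0,0,0.6,-0.86,0.462,-2.166,0,0,0,0.6]' >/dev/null
python3 steer.py '[-0.86,0.462,-2.166,0,0,0,0.6,-0.86,0.462,-2.166,0,0,0,0.6,-0.86,0.462,-2.166,0,0,0,0.6,-0.86,0.462,-2.166,0,0,0,0.6,-0.86,0.462,-2.166,0,0,0,0.6]' >/dev/null
python3 steer.py '[-0.86,0.462,-2.166,0,0,0,0.6,-0.86,0.462,-2.166,0,0,0,0.6,0,0,0,0,0,0,0.6]'
python3 -c "
from h import *; from rig import r
s=r.sense()
st=np.array([333.8,329.8,130.4]); print(s['qpos'].round(2),togo(s,st+60*A,RH))"
```

```text
clock: 13.02
eef_pos: [314.8, 294.8, 313.5]
tcp_rot: [2.723, -0.005, 2.57]
contact_force: [0.3, -0.1, -0.5]
opening: 0.599
grasp_force: 0.0
[ 0.64 -0.23  2.19  0.21  0.8  -0.47] (array([-0.002, -0.004, -0.002]), array([  2.3, -38.2, 123.5]))
```

In the tool's units: 40 mm is 1.6, 35 mm is 1.4.

```bash
python3 steer.py '[0,0,0,0.08,-0.8,0.8,0.6,0,0,0,0,-0.72,1,0.6,0,0,0,0,0,1.6,0.6,0,0,0,0,0,1.6,0.6,0,0,0,0,0,1.4,0.6]' 
python3 -c "
from h import *; from rig import r
s=r.sense()
st=np.array([333.8,329.8,130.4]); print(togo(s,st-29*A,RH))"
```

```text
clock: 13.43
eef_pos: [330.0, 323.2, 151.6]
tcp_rot: [2.724, -0.008, 2.557]
contact_force: [-0.3, 0.3, 0.9]
opening: 0.598
grasp_force: 0.0
(array([-0.003, -0.002, -0.014]), array([ 0.2, -1.5, 51.5]))
```

In the tool's units: 25 mm is 1, 20 mm is 0.8, -0.01 rad is -0.2.

```bash
python3 steer.py '[0,0,-0.2,0,0,1,0.6,0,0,0,0,0,0.8,0.6,0,0,0,0,0,0.24,0.6,0,0,0,0,0,0,0.2,0,0,0,0,0,0,0.2]' 
python3 steer.py '[0,0,0,0,0,0,0.2,0,0,0,0,0,0,0.2,0,0,0,0,0,0,0.2,0,0,0,0,0,0,0.2,0,0,0,0,0,0,0.2]' 60
python3 steer.py '[0,0,0,0,0,-0.6,0.2,0,0,0,0,0,-1,0.2,0,0,0,0,0,-1.6,0.2,0,0,0,0,0,-1.6,0.2,0,0,0,0,0,-1.6,0.2]' 
python3 steer.py '[0,0,0,0,0,-1.6,0.2,0,0,0,0,0,-1.6,0.2,0,0,0,0,0,-0.4,0.2]' >/dev/null
python3 steer.py '[0.86,-0.462,2.166,0,0,0,0.2,0.86,-0.462,2.166,0,0,0,0.2,0.86,-0.462,2.166,0,0,0,0.2,0.86,-0.462,2.166,0,0,0,0.2,0.86,-0.462,2.166,0,0,0,0.2]' >/dev/null
python3 steer.py '[0.86,-0.462,2.166,0,0,0,0.2,0.86,-0.462,2.166,0,0,0,0.2,0.86,-0.462,2.166,0,0,0,0.2,0.86,-0.462,2.166,0,0,0,0.2,0,0,0,0,0,0,0.2]'
python3 -c "
from h import *; from rig import r
s=r.sense(); print(togo(s,[622.4,-4,320],V))"
```

```text
clock: 13.85
eef_pos: [340.1, 340.4, 105.9]
tcp_rot: [2.726, -0.005, 2.57]
contact_force: [0.0, -0.7, -2.9]
opening: 0.403
grasp_force: 59.9
clock: 14.27
eef_pos: [341.2, 340.6, 107.5]
tcp_rot: [2.722, -0.002, 2.572]
contact_force: [-0.6, -0.6, -3.3]
opening: 0.411
grasp_force: 59.9
clock: 14.68
eef_pos: [305.5, 284.2, 254.4]
tcp_rot: [2.724, -0.001, 2.572]
contact_force: [1.0, 0.9, -2.1]
opening: 0.405
grasp_force: 60.7
clock: 15.77
eef_pos: [287.4, 255.2, 335.5]
tcp_rot: [-3.137, 0.001, 1.581]
contact_force: [-0.9, -0.2, -3.3]
opening: 0.408
grasp_force: 60.8
(array([-0.004,  0.001,  0.01 ]), array([-262.6,  332.4,   14.4]))
```

In the tool's units: 30 mm is 1.2, -24 mm is -0.96.

```bash
python3 steer.py '[0,0,0,-0.96,1.2,0,0.2,0,0,0,-0.96,1.2,0,0.2,0,0,0,-0.96,1.2,0,0.2,0,0,0,-0.96,1.2,0,0.2,0,0,0,-0.96,1.2,0,0.2]' >/dev/null
python3 steer.py '[-0.08,0,0.2,-0.96,1.2,0,0.2,0,0,0,-0.96,1.2,0,0.2,0,0,0,-0.96,1.2,0,0.2,0,0,0,-0.96,1.2,0,0.2,0,0,0,-0.96,1.2,0,0.2]' >/dev/null
python3 steer.py '[0,0,0,-0.88,1.28,0,0.2,0,0,0,0,0,0,0.2,0,0,0,0,0,0,0.2]'
python3 - <<'E'
from h import *; from rig import r
s=r.sense(); print(togo(s,[622.4,-4,320],V))
s,p,im=shot(r,'w5');g=cv2.cvtColor(im,cv2.COLOR_BGR2GRAY)
for X in([622.4,-4,170],[626.8,60,170]):
    u,v=proj(p,X);print([(o,onz(p,*o[0],170).round(1)) for o in holes(g<80,u,v,10)])
# stub: brightest blob near where it should be
u,v=proj(p,s['eef_pos']+[0,0,27]);print("exp stub",u,v)
cv2.imwrite("pics/w5b.png",cv2.resize(im[230:384,180:340],None,fx=3,fy=3))
E
```

```text
clock: 16.85
eef_pos: [622.4, -5.1, 334.4]
tcp_rot: [3.14, 0.001, 1.577]
contact_force: [-0.7, -0.1, -3.7]
opening: 0.405
grasp_force: 61.9
(array([0.002, 0.001, 0.006]), array([ 1.1, -0. , 14.4]))
[(([258.1, 175.6], [35.4, 41.0]), array([6.228e+02, 6.000e-01, 1.700e+02])), (([257.9, 175.6], [50.9, 60.2]), array([6.226e+02, 6.000e-01, 1.700e+02]))]
[(([263.2, 115.7], [42.2, 43.3]), array([627.3,  59.8, 170. ])), (([263.6, 115.3], [58.5, 60.5]), array([627.7,  60.2, 170. ]))]
exp stub 258.3973449714895 303.3243435254634
```

View pics/w5b.png

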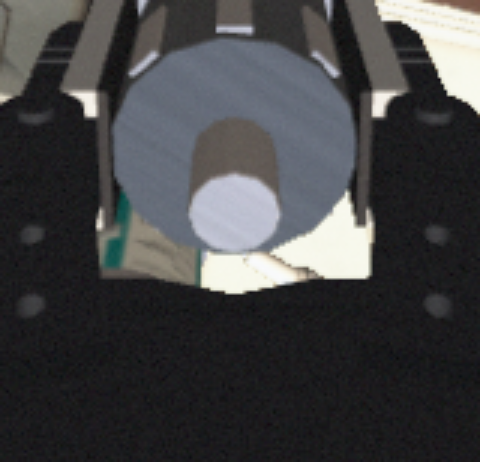

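The stub sits at (258,301) against an expected (258,303), so the grip is straight. I insert into socket 1.

In the tool's units: 30 mm is 1.2, 1 mm is 0.04, 0.005 rad is 0.1.

```bash
python3 steer.py '[0.04,0,0.1,0.04,0,0.8,0.2,0,0,0,0,0,1.2,0.2,0,0,0,0,0,1.2,0.2,0,0,0,0,0,1,0.2,0,0,0,0,0,0.4,0.2]' 
python3 steer.py '[0,0,0,0,0,0.2,0.2,0,0,0,0,0,0.12,0.2,0,0,0,0,0,0,0.2]'
```

```text
clock: 17.32
eef_pos: [620.7, -2.4, 218.3]
tcp_rot: [3.141, 0.002, 1.575]
contact_force: [3.4, -4.4, 2.9]
opening: 0.407
grasp_force: 62.5
clock: 17.57
eef_pos: [621.8, -2.6, 213.0]
tcp_rot: [3.139, 0.002, 1.574]
contact_force: [4.2, -4.0, -5.9]
opening: 0.407
grasp_force: 62.2
```

In the tool's units: 2 mm is 0.08, -1.5 mm is -0.06, 0.002 rad is 0.04.

```bash
python3 steer.py '[0.04,0,0,-0.06,0.04,0.08,0.2,0,0,0,0,0,0.08,0.2,0,0,0,0,0,0,0.2]' 
python3 steer.py '[0,0,0,0,0,0.06,0.2,0,0,0,0,0,0.06,0.2,0,0,0,0,0,0,0.2]'
python3 steer.py '[0,0,0,0,0,0.04,0.2,0,0,0,0,0,0.04,0.2,0,0,0,0,0,0,0.2]'
```

```text
clock: 17.82
eef_pos: [622.4, -3.8, 208.5]
tcp_rot: [-3.14, 0.0, 1.573]
contact_force: [0.9, -1.0, -1.5]
opening: 0.408
grasp_force: 62.0
clock: 18.07
eef_pos: [622.7, -4.1, 206.2]
tcp_rot: [-3.14, 0.0, 1.572]
contact_force: [-1.4, -2.4, 6.9]
opening: 0.406
grasp_force: 63.3
clock: 18.32
eef_pos: [622.8, -4.2, 206.1]
tcp_rot: [-3.14, 0.0, 1.572]
contact_force: [-8.1, -2.5, 22.0]
opening: 0.408
grasp_force: 64.8
```

In the tool's units: -2 mm is -0.08.

```bash
python3 steer.py '[0,0,0,0,0,-0.08,0.6,0,0,0,0,0,0,0.6,0,0,0,0,0,0,0.6,0,0,0,0,0,0,0.6]' >/dev/null
python3 steer.py '[0,0,0,0,0,-0.8,0.6,0,0,0,0,0,-1.6,0.6,0,0,0,0,0,-1.6,0.6,0,0,0,0,0,-1.6,0.6,0,0,0,0,0,-0.4,0.6]'
cat >> h.py <<'E'
RK=RH*R.from_euler('z',np.pi/2)  # row closing
E
python3 -c "
from h import *; from rig import r
s,p,im=shot(r,'w6'); cv2.imwrite('pics/w6b.png',im)
st=np.array([438.2,262.8,130.4]); print(togo(s,st+100*A,RK),R.from_euler('xyz',s['tcp_rot']).as_matrix().round(2))"
```

```text
clock: 19.07
eef_pos: [625.1, -4.0, 361.9]
tcp_rot: [3.136, 0.0, 1.571]
contact_force: [0.8, -0.4, -0.5]
opening: 0.6
grasp_force: 0.0
(array([-0.115,  0.407,  0.565]), array([ 232.7, -209.6,  138.9])) [[-0.    1.    0.01]
 [ 1.    0.   -0.  ]
 [-0.    0.01 -1.  ]]
```

View pics/w6b.png

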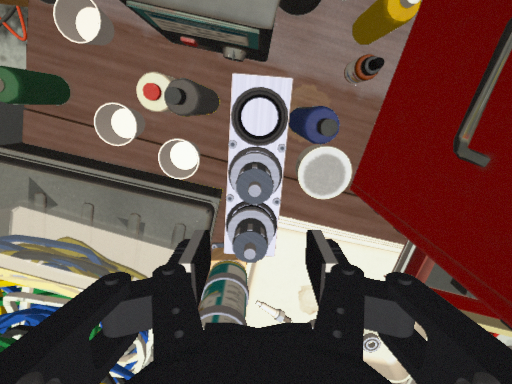

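Sockets 1 and 2 are filled, socket 0 at (260,117) is empty. Now the last holder.

In the tool's units: 29 mm is 1.16, -26 mm is -1.04.

```bash
python3 steer.py '[0,0,0,1.16,-1.04,0,0.6,0,0,0,1.16,-1.04,0,0.6,0,0,0,1.16,-1.04,0,0.6,0,0,0,1.16,-1.04,0,0.6,0,0,0,1.16,-1.04,0,0.6]' >/dev/null
python3 steer.py '[0,0,0,1.16,-1.04,0,0.6,0,0,0,1.16,-1.04,0,0.6,0,0,0,1.16,-1.04,0,0.6,-0.384,1.356,1.884,0,0,0,0.6,-0.384,1.356,1.884,0,0,0,0.6]' >/dev/null
python3 steer.py '[-0.384,1.356,1.884,0,0,0,0.6,-0.384,1.356,1.884,0,0,0,0.6,-0.384,1.356,1.884,0,0,0,0.6,-0.384,1.356,1.884,0,0,0,0.6,0,0,0,0,0,0,0.6]'
python3 -c "
from h import *; from rig import r
s=r.sense()
st=np.array([438.2,262.8,130.4]); print(s['qpos'].round(2),togo(s,st+60*A,RK))"
```

```text
clock: 20.37
eef_pos: [413.0, 226.7, 353.8]
tcp_rot: [-3.131, -0.416, 0.989]
contact_force: [-0.6, -0.6, 0.5]
opening: 0.602
grasp_force: 0.0
[ 0.32 -0.16  2.04  0.32  0.95  0.75] (array([-0.006,  0.004, -0.009]), array([-50.2,   3.1, 162.1]))
```

In the tool's units: 40 mm is 1.6, -25 mm is -1, -0.009 rad is -0.18.

```bash
python3 steer.py '[-0.12,0.08,-0.18,-1,0.12,1,0.6,0,0,0,-1,0,1,0.6,0,0,0,0,0,1.6,0.6,0,0,0,0,0,1.6,0.6,0,0,0,0,0,1,0.6]' >/dev/null
python3 steer.py '[0,0,0,0,0,0.28,0.6,0,0,0,0,0,0,0.6]'
python3 -c "
from h import *; from rig import r
s,p,im=shot(r,'w7'); cv2.imwrite('pics/w7b.png',im)
st=np.array([438.2,262.8,130.4]); print(s['qpos'].round(2),togo(s,st-29*A,RK),proj(p,st))"
```

```text
clock: 20.95
eef_pos: [427.2, 243.5, 185.2]
tcp_rot: [-3.141, -0.415, 1.008]
contact_force: [-0.6, 0.3, 0.2]
opening: 0.599
grasp_force: 0.0
[0.35 0.11 2.21 0.5  0.54 0.52] (array([-0.004,  0.005,  0.008]), array([-1.6, -0.8, 88.1])) [257.26127781 220.86279122]
```

View pics/w7b.png

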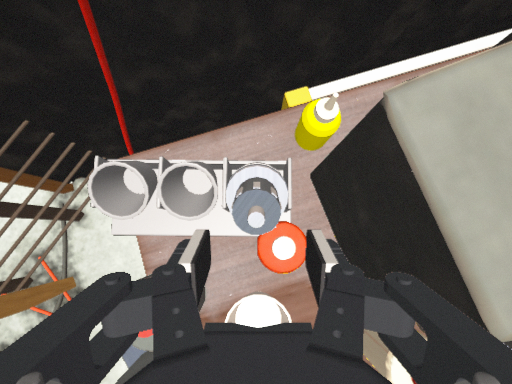

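The stub is at (256,219), as predicted, and the fingers straddle it clear of the red bottle.

In the tool's units: 30 mm is 1.2, 7 mm is 0.28, 0.008 rad is 0.16.

```bash
python3 steer.py '[0,0,0.16,-0.06,-0.04,1.2,0.6,0,0,0,0,0,1.2,0.6,0,0,0,0,0,0.8,0.6,0,0,0,0,0,0.28,0.6,0,0,0,0,0,0,0.2]' 
python3 steer.py '[0,0,0,0,0,0,0.2,0,0,0,0,0,0,0.2,0,0,0,0,0,0,0.2,0,0,0,0,0,0,0.2,0,0,0,0,0,0,0.2]' 60
python3 steer.py '[0,0,0,0,0,0,0.2,0,0,0,0,0,-0.6,0.2,0,0,0,0,0,-1,0.2,0,0,0,0,0,-1.6,0.2,0,0,0,0,0,-1.6,0.2]' 
python3 steer.py '[0,0,0,0,0,-1.6,0.2,0,0,0,0,0,-1.6,0.2,0,0,0,0,0,-1.6,0.2,0.384,-1.356,-1.884,0,0,0,0.2,0.384,-1.356,-1.884,0,0,0,0.2]' >/dev/null
python3 steer.py '[0.384,-1.356,-1.884,0,0,0,0.2,0.384,-1.356,-1.884,0,0,0,0.2,0.384,-1.356,-1.884,0,0,0,0.2,0.384,-1.356,-1.884,0,0,0,0.2,0,0,0,0,0,0,0.2]'
python3 -c "
from h import *; from rig import r
s=r.sense(); print(togo(s,[627.5,60,325],V))"
```

```text
clock: 21.42
eef_pos: [446.2, 272.9, 107.5]
tcp_rot: [-3.14, -0.42, 0.998]
contact_force: [-0.4, -0.2, 0.8]
opening: 0.475
grasp_force: 0.0
clock: 21.83
eef_pos: [446.1, 272.4, 108.2]
tcp_rot: [-3.141, -0.421, 0.997]
contact_force: [-0.8, 1.8, -0.3]
opening: 0.404
grasp_force: 59.9
clock: 22.25
eef_pos: [418.2, 230.1, 216.9]
tcp_rot: [-3.14, -0.416, 0.996]
contact_force: [0.7, 1.1, -1.2]
opening: 0.403
grasp_force: 71.4
clock: 23.08
eef_pos: [393.6, 191.0, 326.5]
tcp_rot: [3.138, 0.003, 1.575]
contact_force: [-0.9, 0.3, -2.0]
opening: 0.404
grasp_force: 71.6
(array([0.004, 0.003, 0.004]), array([-132. ,  233.4,    2.8]))
```

In the tool's units: 33 mm is 1.32, -19 mm is -0.76, 0.004 rad is 0.08.

```bash
python3 steer.py '[0.08,0.06,0.08,-0.76,1.32,-0.12,0.2,0,0,0,-0.76,1.32,0,0.2,0,0,0,-0.76,1.32,0,0.2,0,0,0,-0.76,1.32,0,0.2,0,0,0,-0.76,1.32,0,0.2]' >/dev/null
python3 steer.py '[0,0,0,-0.76,1.32,0,0.2,0,0,0,-0.72,1.4,0,0.2,0,0,0,0,0,0,0.2,0,0,0,0,0,0,0.2]'
python3 - <<'E'
from h import *; from rig import r
s=r.sense(); print(togo(s,[627.5,60,325],V))
s,p,im=shot(r,'w8');print("exp stub",proj(p,s['eef_pos']+[0,0,27]),"socket",proj(p,[627.5,60,170]))
g=cv2.cvtColor(im,cv2.COLOR_BGR2GRAY);u,v=proj(p,[627.5,60,170]);print([(o,onz(p,*o[0],170).round(1)) for o in holes(g<80,u,v,10)])
cv2.imwrite("pics/w8b.png",cv2.resize(im[130:384,150:370],None,fx=2.3,fy=2.3))
E
```

```text
clock: 23.83
eef_pos: [626.2, 55.4, 328.3]
tcp_rot: [3.142, -0.004, 1.561]
contact_force: [-1.5, 0.3, -2.8]
opening: 0.401
grasp_force: 71.5
(array([ 0.   , -0.004, -0.01 ]), array([4.6, 1.2, 3.3]))
exp stub [258.29637381 303.12024702] socket [259.24228754 178.8643557 ]
[(([260.2, 176.4], [42.7, 58.2]), array([628.5,  62.5, 170. ]))]
```

View pics/w8b.png

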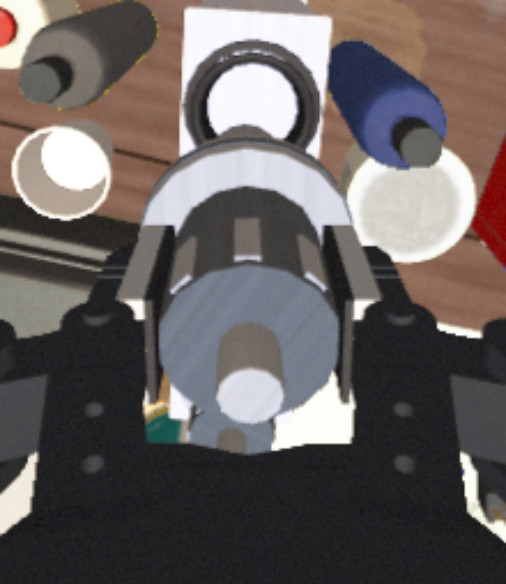

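The stub is at (259,302), as expected. I lower it into socket 0.

```bash
python3 steer.py '[0,-0.08,-0.2,0.18,0.04,0.6,0.2,0,0,0,0,0,1.2,0.2,0,0,0,0,0,1.2,0.2,0,0,0,0,0,0.88,0.2,0,0,0,0,0,0.4,0.2]' 
python3 steer.py '[0,0,0,0,0,0.2,0.2,0,0,0,0,0,0.12,0.2,0,0,0,0,0,0,0.2]'
```

```text
clock: 24.3
eef_pos: [626.5, 60.8, 221.6]
tcp_rot: [3.137, 0.003, 1.576]
contact_force: [4.2, -8.8, 7.9]
opening: 0.403
grasp_force: 72.4
clock: 24.55
eef_pos: [627.2, 60.3, 215.7]
tcp_rot: [3.136, 0.003, 1.576]
contact_force: [6.2, -8.8, -3.4]
opening: 0.401
grasp_force: 71.5
```

```bash
python3 steer.py '[0.06,0,0,-0.06,0.04,0.08,0.2,0,0,0,0,0,0.08,0.2,0,0,0,0,0,0,0.2]' 
python3 steer.py '[0,0,0,0,0,0.08,0.2,0,0,0,0,0,0.08,0.2,0,0,0,0,0,0,0.2]'
python3 steer.py '[0,0,0,0,0,0.04,0.2,0,0,0,0,0,0.04,0.2,0,0,0,0,0,0,0.2]'
```

```text
clock: 24.8
eef_pos: [627.6, 59.7, 211.4]
tcp_rot: [3.141, 0.002, 1.575]
contact_force: [2.5, -5.2, 1.5]
opening: 0.407
grasp_force: 72.1
clock: 25.05
eef_pos: [627.9, 60.2, 209.4]
tcp_rot: [3.14, 0.001, 1.575]
contact_force: [-2.8, -3.4, 15.7]
opening: 0.405
grasp_force: 73.7
clock: 25.3
eef_pos: [627.9, 60.6, 208.9]
tcp_rot: [3.14, 0.0, 1.575]
contact_force: [-7.3, -2.1, 27.4]
opening: 0.399
grasp_force: 75.6
```

In the tool's units: -2 mm is -0.08.

```bash
python3 steer.py '[0,0,0,0,0,-0.08,0.6,0,0,0,0,0,0,0.6,0,0,0,0,0,0,0.6,0,0,0,0,0,0,0.6]' >/dev/null
python3 steer.py '[0,0,0,0,0,-0.8,0.6,0,0,0,0,0,-1.6,0.6,0,0,0,0,0,-1.6,0.6,0,0,0,0,0,-1.6,0.6,0,0,0,0,0,-1.6,0]'
python3 - <<'E'
from h import *; from rig import r
s,p,im=shot(r,'w9'); cv2.imwrite('pics/w9b.png',cv2.resize(im[:, 150:],(543,576)))
for X in([627.9,60.3,234],[623,-4.2,234],[618.2,-68,234],[576,-200,283]): print(proj(p,X).round(1), ((proj(p,X)-[150,0])*1.5).round())
E
```

```text
clock: 26.05
eef_pos: [627.2, 60.5, 387.7]
tcp_rot: [-3.138, 0.001, 1.576]
contact_force: [2.2, 1.1, 0.1]
opening: 0.474
grasp_force: 0.0
[259.2 183.8] [164. 276.]
[254.2 243. ] [156. 365.]
[249.8 295. ] [150. 443.]
[209.7 428.3] [ 90. 642.]
```

View pics/w9b.png

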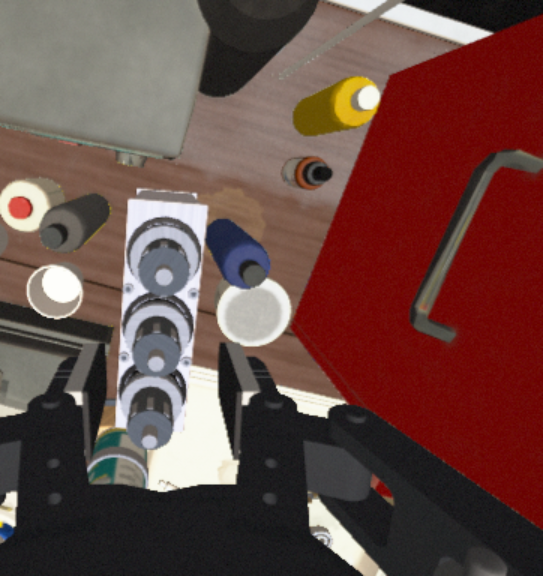

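All three stubs are where fully seated holders put them, at (164,277), (157,363) and (150,442). Next the cap: move right and measure it.

In the tool's units: -9 mm is -0.36, -3 mm is -0.12.

```bash
python3 steer.py '[0,0,0,-1.44,-0.36,-0.12,0.9,0,0,0,-1.44,-0.36,-0.12,0.9,0,0,0,-1.44,-0.36,-0.12,0.9,0,0,0,-1.44,-0.36,-0.12,0.9,0,0,0,-1.44,-0.36,-0.12,0.9]' >/dev/null
python3 steer.py '[0,0,0,0,0,0,0.9,0,0,0,0,0,0,0.9]'
python3 - <<'E'
from h import *; from rig import r
s,p,im=shot(r,'w10'); u,v=proj(p,[576,-205,283]);print(u,v)
T=r.camera_params("top");print(onz(T,382,178.8,283))
u0,v0=int(u)-80,int(v)-60;print(u0,v0,im.shape)
cv2.imwrite('pics/w10b.png',cv2.resize(im[max(v0,0):v0+120,max(u0,0):u0+160],None,fx=4,fy=4))
E
```

```text
clock: 26.68
eef_pos: [583.3, -121.4, 401.3]
tcp_rot: [-3.139, 0.001, 1.572]
contact_force: [0.4, -0.1, 0.4]
opening: 0.897
grasp_force: 0.0
250.58102483206585 277.98627822851955
[ 574.96298744 -202.57914678  283.        ]
170 217 (384, 512, 3)
```

View pics/w10b.png

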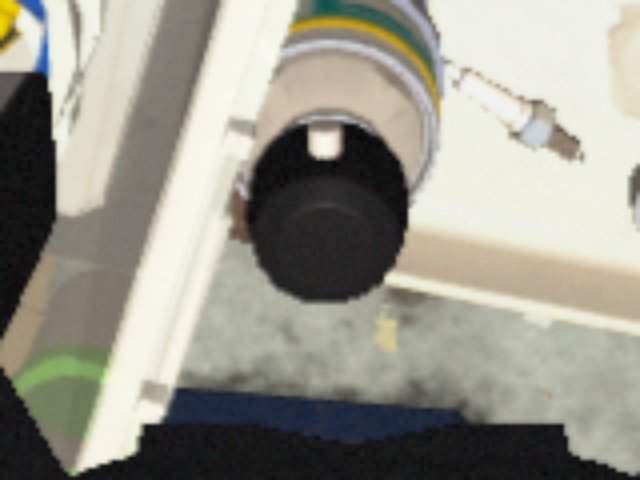

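The cap's top face is centred at (330,240) in the crop, i.e. image (252.5,277), giving about (577.5,-204). That leaves about 25 mm to the box rim.

```bash
python3 steer.py '[0,0,0,-1.2,-0.12,0,0,0,0,0,-1.2,-0.12,0,0,0,0,0,-0.88,0,0,0,0,0,0,0,0,1.2,0,0,0,0,0,0,1.2,0]' >/dev/null
python3 steer.py '[0,0,0,0,0,0.6,0,0,0,0,0,0,0,0,0,0,0,0,0,0,0]'
python3 -c "
from h import *; from rig import r
s=r.sense();print(togo(s,[577.5,-204,305],V))"
```

```text
clock: 27.4
eef_pos: [578.2, -200.6, 326.1]
tcp_rot: [-3.137, -0.0, 1.577]
contact_force: [-0.5, 0.3, 0.3]
opening: -0.007
grasp_force: 0.0
(array([-0.005, -0.   ,  0.006]), array([-3.4, -0.6, 21.1]))
```

In the tool's units: 12 mm is 0.48, 8 mm is 0.32, 0.006 rad is 0.12.

```bash
python3 steer.py '[-0.08,0,0.12,-0.136,-0.024,0.48,0,0,0,0,0,0,0.32,0,0,0,0,0,0,0.08,0,0,0,0,0,0,0.12,0,0,0,0,0,0,0,0]'
python3 steer.py '[0,0,0,0,0,0.12,0,0,0,0,0,0,0.08,0,0,0,0,0,0,0,0]'
```

```text
clock: 27.82
eef_pos: [577.7, -205.0, 302.5]
tcp_rot: [3.14, 0.001, 1.57]
contact_force: [-1.6, 2.2, 4.6]
opening: -0.002
grasp_force: 2.2
clock: 28.07
eef_pos: [577.9, -205.1, 298.0]
tcp_rot: [3.139, 0.001, 1.57]
contact_force: [-0.6, 2.4, 7.6]
opening: 0.002
grasp_force: 3.7
```

```bash
python3 steer.py '[0,0,0,0,0,0.08,0,0,0,0,0,0,0.04,0,0,0,0,0,0,0,0,0,0,0,0,0,0,0]'
```

```text
clock: 28.4
eef_pos: [577.9, -205.2, 296.9]
tcp_rot: [3.138, 0.001, 1.57]
contact_force: [-6.0, 4.8, 18.7]
opening: 0.001
grasp_force: 8.8
```

The cap bottomed at 18.7 N. I lift off and find the cups again.

```bash
python3 steer.py '[0,0,0,0,0,-0.8,0,0,0,0,0,0,-1.6,0,0,0,0,0,0,-1.6,1,0,0,0,0,0,-1.6,1,0,0,0,0,0,-0.8,1]'
python3 steer.py '[0,0,0,1.4,-0.72,0,1,0,0,0,1.4,-0.72,0,1,0,0,0,1.4,-0.72,0,1,0,0,0,1.4,-0.72,0,1,0,0,0,1.4,-0.72,0,1]' >/dev/null
python3 steer.py '[0,0,0,1.4,-0.4,0,1,0,0,0,0,0,0,1,0,0,0,0,0,0,1]'
cat > cups.py <<'E'
from h import *
def white(im): h=cv2.cvtColor(im,cv2.COLOR_BGR2HSV); return (h[...,2]>125)&(h[...,1]<60)
def cups(r,name,z=58,grow=25):
    s,p,im=shot(r,name); T=r.camera_params("top"); t=r.grab_frame("top")[:,:,::-1].copy(); cv2.imwrite(f"pics/{name}t.png",t)
    for n,P,I in(("wrist",p,im),("top",T,t)):
        cs,_=cv2.findContours(white(I).astype(np.uint8),cv2.RETR_EXTERNAL,cv2.CHAIN_APPROX_NONE)
        for c in cs:
            c=cv2.convexHull(c)
            if len(c)<8 or cv2.contourArea(c)<150: continue
            e=cv2.fitEllipse(c); x=onz(P,*e[0],z); d=np.linalg.norm(x-ray(P,0,0)[0])/P['fx']
            if 250<x[0]<600 and -150<x[1]<330 and 52<max(e[1])*d<72 and min(e[1])>.7*max(e[1]): print(n,np.round(e[0],1),"dia",np.round(np.array(e[1])*d,1),"xy",x[:2].round(1))
    return s
E
python3 -c "
from cups import *; from rig import r
s=cups(r,'w11');print(s['eef_pos'].round(1))"
```

```text
clock: 28.82
eef_pos: [578.1, -205.7, 460.0]
tcp_rot: [3.134, 0.004, 1.57]
contact_force: [0.3, 0.1, 0.3]
opening: 0.42
grasp_force: 0.0
clock: 29.48
eef_pos: [477.1, 6.2, 454.4]
tcp_rot: [3.138, 0.001, 1.573]
contact_force: [0.0, -0.2, -0.8]
opening: 0.998
grasp_force: 0.0
wrist [273.9 155.3] dia [62.3 62.8] xy [507.5  -4. ]
wrist [225.  126.8] dia [63.2 66.1] xy [420.1  46.5]
wrist [262.8 100.7] dia [53.9 56.7] xy [486.5  90.7]
top [225.  255.6] dia [66.7 69.3] xy [389.7 183.6]
[477.1   6.2 454.4]
```

The cups are unmoved: A (507.6,-4.5), B (420.2,46), C (389.5,183). I pick A and nest it on B.

In the tool's units: 30 mm is 1.2, -10 mm is -0.4.

```bash
python3 steer.py '[0,0,0,-0.4,1.2,0.4,1,0,0,0,0,0,1.6,1,0,0,0,0,0,1.6,1,0,0,0,0,0,1.6,1,0,0,0,0,0,1.6,1]' >/dev/null
python3 steer.py '[0,0,0,0,0,1.6,1,0,0,0,0,0,1.6,1,0,0,0,0,0,1.6,1,0,0,0,0,0,0.8,1,0,0,0,0,0,0,1]'
python3 -c "
from h import *; from rig import r
s=r.sense();print(togo(s,[507.6,-4.6,60],V))"
```

```text
clock: 30.42
eef_pos: [505.1, -7.0, 138.9]
tcp_rot: [-3.135, 0.001, 1.568]
contact_force: [-0.3, 0.1, 1.2]
opening: 1.002
grasp_force: 0.0
(array([-0.007,  0.001, -0.003]), array([ 2.5,  3. , 78.9]))
```

In the tool's units: 30 mm is 1.2, 20 mm is 0.8, -0.006 rad is -0.12.

```bash
python3 steer.py '[-0.12,0,0,0.096,0.108,0.8,1,0,0,0,0,0,1.2,1,0,0,0,0,0,0.8,1,0,0,0,0,0,0.36,1,0,0,0,0,0,0,1]' 25
python3 steer.py '[0,0,0,0,0,0,0.6,0,0,0,0,0,0,0.6,0,0,0,0,0,0,0.6,0,0,0,0,0,0,0.6,0,0,0,0,0,0,0.6]' 25
```

```text
clock: 30.83
eef_pos: [510.9, -4.0, 63.9]
tcp_rot: [3.136, 0.001, 1.569]
contact_force: [-0.2, 0.6, 0.3]
opening: 0.998
grasp_force: 0.0
clock: 31.25
eef_pos: [512.1, -3.4, 66.4]
tcp_rot: [3.132, 0.001, 1.57]
contact_force: [-0.3, 0.1, 6.0]
opening: 0.686
grasp_force: 25.6
```

```bash
python3 steer.py '[0,0,0,0,0,0,0.6,0,0,0,0,0,-0.4,0.6,0,0,0,0,0,-0.8,0.6,0,0,0,0,0,-1.2,0.6,0,0,0,0,0,-1.2,0.6]'
python3 steer.py '[0,0,0,0,0,0,0.6,0,0,0,0,0,0,0.6]'
python3 -c "
from h import *; from rig import r
s=r.sense();print(togo(s,[420.2,46,150],V))"
```

```text
clock: 31.67
eef_pos: [510.0, -3.2, 156.6]
tcp_rot: [3.135, 0.001, 1.57]
contact_force: [1.1, -0.7, -0.1]
opening: 0.685
grasp_force: 27.2
clock: 31.83
eef_pos: [511.9, -3.2, 157.5]
tcp_rot: [3.129, 0.001, 1.57]
contact_force: [-0.6, 0.4, -2.4]
opening: 0.692
grasp_force: 27.2
(array([ 0.013,  0.001, -0.001]), array([ 49.1, -91.9,   6.2]))
```

```bash
python3 steer.py '[0.24,0,0,0,0,0,0.6,0,0,0,0,0,0,0.6]'
cat >> cups.py <<'E'
def ells(r,name,zs):
    s,p,im=shot(r,name); m=white(im).astype(np.uint8)
    cs,_=cv2.findContours(m,cv2.RETR_EXTERNAL,cv2.CHAIN_APPROX_NONE)
    for c in cs:
        h=cv2.convexHull(c)
        if len(h)<8 or cv2.contourArea(h)<300: continue
        e=cv2.fitEllipse(h)
        if max(e[1])>140: continue
        print(np.round(e[0],1),np.round(e[1],1),*[f"z{z}:{onz(p,*e[0],z)[:2].round(1)} d{max(e[1])*np.linalg.norm(onz(p,*e[0],z)-ray(p,0,0)[0])/p['fx']:.0f}" for z in zs])
    return s
E
python3 -c "
from cups import *; from rig import r
s=ells(r,'w12',[58,149]);print(s['eef_pos'].round(1),s['tcp_rot'].round(3))"
```

```text
clock: 32.0
eef_pos: [509.8, -3.2, 154.1]
tcp_rot: [-3.135, 0.001, 1.57]
contact_force: [-0.2, -0.6, -1.5]
opening: 0.688
grasp_force: 27.2
[121.2 360.1] [41.1 68.8] z58:[ 378.5 -162.3] d83 z149:[434.2 -65. ] d48
[ 23.2 308.8] [61.4 78.4] z58:[ 297.7 -104.8] d96 z149:[387.5 -31.8] d55
[431.3 321.4] [ 62.6 100.6] z58:[ 665.7 -116.7] d114 z149:[600.2 -38.7] d66
[139.3 137.6] [77.7 87.1] z58:[420.4  47.4] d72 z149:[458.4  56.2] d41
[223.   72.9] [78.5 81.4] z58:[484.7  92.3] d62 z149:[495.6  82.1] d36
[509.8  -3.2 154.1] [-3.135e+00  1.000e-03  1.570e+00]
```

In the tool's units: -30 mm is -1.2, 17 mm is 0.68.

```bash
python3 steer.py '[0,0,0,0.68,-1.2,0,0.6,0,0,0,0.68,-1.2,0,0.6,0,0,0,0.64,-1.2,0,0.6,0,0,0,0,0,0,0.6,0,0,0,0,0,0,0.6]'
python3 -c "
from h import *; from rig import r
s=r.sense();print(togo(s,[420.3,47,88],V))"
```

```text
clock: 32.47
eef_pos: [418.4, 47.4, 154.1]
tcp_rot: [-3.134, 0.001, 1.571]
contact_force: [1.3, -0.1, -0.3]
opening: 0.688
grasp_force: 27.3
(array([-0.007,  0.001,  0.001]), array([-0.3,  2.4, 66.1]))
```

In the tool's units: 20 mm is 0.8, 12 mm is 0.48, -0.006 rad is -0.12.

```bash
python3 steer.py '[-0.12,0,0,0,0.08,0.8,0.6,0,0,0,0,0,0.8,0.6,0,0,0,0,0,0.48,0.6,0,0,0,0,0,0.24,0.6,0,0,0,0,0,0,0.6]'
python3 steer.py '[0,0,0,0,0,0.12,0.6,0,0,0,0,0,0.08,0.6,0,0,0,0,0,0,0.6]'
```

```text
clock: 32.88
eef_pos: [422.1, 46.5, 95.5]
tcp_rot: [-3.14, 0.001, 1.569]
contact_force: [-0.7, 0.2, -0.2]
opening: 0.686
grasp_force: 27.3
clock: 33.13
eef_pos: [422.7, 46.8, 92.0]
tcp_rot: [3.14, 0.001, 1.57]
contact_force: [0.2, -0.0, -0.8]
opening: 0.685
grasp_force: 27.3
```

In the tool's units: 2 mm is 0.08.

```bash
python3 steer.py '[0,0,0,0,0,0.08,0.6,0,0,0,0,0,0.08,0.6,0,0,0,0,0,0,0.6,0,0,0,0,0,0,0.6]'
python3 steer.py '[0,0,0,0,0,0.04,0.6,0,0,0,0,0,0.04,0.6,0,0,0,0,0,0,0.6,0,0,0,0,0,0,0.6]'
```

```text
clock: 33.47
eef_pos: [423.0, 46.9, 88.5]
tcp_rot: [3.139, 0.001, 1.57]
contact_force: [-0.6, -0.1, 5.9]
opening: 0.69
grasp_force: 27.8
clock: 33.8
eef_pos: [423.4, 47.0, 87.9]
tcp_rot: [3.138, 0.001, 1.57]
contact_force: [-7.0, 0.6, 33.7]
opening: 0.684
grasp_force: 30.6
```

In the tool's units: -1.5 mm is -0.06.

```bash
python3 steer.py '[0,0,0,0,0,-0.06,1,0,0,0,0,0,0,1,0,0,0,0,0,0,1,0,0,0,0,0,0,1]' >/dev/null
python3 steer.py '[0,0,0,0,0,-0.4,1,0,0,0,0,0,-1.6,1,0,0,0,0,0,-1.6,1,0,0,0,0,0,-1.6,1,0,0,0,0,0,-1.6,1]'
python3 steer.py '[0,0,0,1.2,-0.28,-0.6,1,0,0,0,1.2,-0.28,-0.6,1,0,0,0,0,0,0,1,0,0,0,0,0,0,1]'
python3 -c "
from cups import *; from rig import r
s=ells(r,'w13',[58,80]);print(togo(s,[389.5,183,120],V),s['eef_pos'])
cups(r,'w13b',80);cups(r,'w13c',58)"
```

```text
clock: 34.55
eef_pos: [421.4, 46.9, 258.9]
tcp_rot: [3.141, 0.001, 1.57]
contact_force: [1.4, 1.3, 0.1]
opening: 0.999
grasp_force: 0.0
clock: 34.88
eef_pos: [408.2, 108.1, 287.9]
tcp_rot: [3.139, 0.001, 1.573]
contact_force: [-0.6, -0.6, -0.7]
opening: 0.995
grasp_force: 0.0
[ 76.8 389.8] [31.2 94.8] z58:[ 120.4 -251.9] d208 z80:[ 138.5 -224.8] d195
[419.3 298.6] [34.2 95.3] z58:[640.7 -81.9] d165 z80:[626.  -65.4] d155
[312.7 320.8] [15.7 33.6] z58:[ 489.7 -120.2] d55 z80:[ 484.5 -101.3] d52
[339.3 313.9] [19.3 34. ] z58:[ 527.9 -108. ] d56 z80:[520.3 -89.9] d52
[491.  300.8] [29.  43.4] z58:[744.7 -85.6] d84 z80:[723.4 -68.9] d79
[210.2 310.2] [ 73.6 108.9] z58:[ 339.9 -101.6] d173 z80:[344.1 -83.9] d162
[498.6 254.4] [44.6 62.7] z58:[738.1 -11.3] d114 z80:[7.173e+02 7.000e-01] d107
[395.6 248.6] [42.2 63.3] z58:[595.9  -2.7] d97 z80:[584.    8.8] d91
[468.4 236. ] [ 58.8 127.6] z58:[691.  16.] d214 z80:[673.1  26.3] d201
[265.8 217.7] [49.8 52.5] z58:[419.2  42.2] d69 z80:[418.5  50.8] d65
[161.1 189.6] [19. 21.] z58:[285.6  80.3] d28 z80:[293.3  86.5] d26
[319.6 182.5] [41.8 45.5] z58:[486.9  89.8] d59 z80:[481.9  95.4] d55
[416.4 183.9] [47.  69.4] z58:[610.  88.] d101 z80:[597.2  93.8] d94
[461.3 156.7] [ 14.4 115.8] z58:[660.  122.8] d177 z80:[644.1 126.4] d165
[178.1  59.1] [19.8 30.7] z58:[318.8 232.9] d39 z80:[324.4 229.5] d37
[15.  39.6] [32.4 55. ] z58:[140.4 252.2] d86 z80:[157.3 247.6] d81
(array([0.003, 0.001, 0.002]), array([ 75.1, -19. , 167.8])) [408.1937344  108.08060563 287.88166857]
wrist [266.4 217.2] dia [61.7 64.7] xy [418.5  50.7]
wrist [319.9 179.5] dia [51.1 61.3] xy [481.1  98.3]
wrist [178.4  42.2] dia [59.  62.9] xy [325.7 244.5]
wrist [267.1 216.7] dia [65.9 69.3] xy [419.4  42.1]
wrist [322.8 183.1] dia [50.5 55. ] xy [489.4  87.3]
```

Run:
```python
from cups import *; import pickle
s,p=pickle.load(open("pics/w13.pkl","rb")); im=cv2.imread("pics/w13.png"); h=cv2.cvtColor(im,cv2.COLOR_BGR2HSV)
print(proj(p,[389.5,183,58]))
for V,S in((125,60),(150,45),(175,40),(200,30)):
    cs,_=cv2.findContours(((h[...,2]>V)&(h[...,1]<S)).astype(np.uint8),cv2.RETR_EXTERNAL,cv2.CHAIN_APPROX_NONE)
    for c in cs:
        x,y,w,hh=cv2.boundingRect(c)
        if y<170 and w*hh>400: e=cv2.fitEllipse(cv2.convexHull(c)); print(V,(x,y,w,hh),cv2.contourArea(c),np.round(e[0],1),np.round(e[1],1),onz(p,*e[0],58)[:2].round(1),onz(p,*e[0],22)[:2].round(1))
```

```text
[241.60416074 105.47694399]
125 (300, 164, 43, 41) 1214.5 [319.6 182.5] [41.8 45.5] [486.9  89.8] [495.1  80.5]
125 (384, 163, 53, 48) 1034.5 [416.4 183.9] [47.  69.4] [610.  88.] [630.8  78.6]
125 (413, 143, 99, 22) 256.0 [461.3 156.7] [ 14.4 115.8] [660.  122.8] [686.1 117. ]
125 (162, 52, 32, 18) 155.5 [178.1  59.1] [19.8 30.7] [318.8 232.9] [309.6 238.4]
125 (0, 19, 41, 40) 958.5 [15.  39.6] [32.4 55. ] [140.4 252.2] [112.9 259.7]
125 (380, 0, 132, 155) 15642.5 [524.1  77.9] [153.6 455.7] [713.9 213.9] [745.5 217.4]
125 (186, 0, 176, 133) 13920.0 [272.5  15.4] [169.9 250. ] [424.3 276.5] [426.  286.5]
125 (0, 0, 180, 251) 22865.0 [ 73.9 121.9] [168.7 311. ] [189.7 164. ] [167.2 162.4]
150 (302, 166, 40, 39) 1127.5 [321.4 185.1] [37.4 40. ] [489.3  86.4] [497.8  76.8]
150 (384, 163, 52, 48) 957.5 [410.2 183.6] [52.3 59.4] [601.9  88.5] [621.9  79.2]
150 (0, 159, 69, 83) 1851.5 [ 32.1 200.6] [ 33.7 104.4] [118.5  65.4] [88.8 53.7]
150 (0, 123, 94, 123) 5138.0 [ 46.4 163. ] [ 77.4 180. ] [146.8 114.4] [120.  107.7]
150 (215, 77, 52, 55) 2192.5 [240.8 104.3] [52.1 55.3] [388.5 184.3]
[... 1139 characters left out ...]
108.2] [417.3 272.2] [418.3 281.7]
175 (20, 0, 160, 130) 9982.5 [114.7  62.4] [120.8 194. ] [247.1 229.3] [230.6 234.4]
200 (302, 167, 39, 37) 1061.5 [321.3 185. ] [36.  39.3] [489.2  86.5] [497.7  77. ]
200 (385, 164, 46, 47) 885.5 [407.7 186.2] [40.2 56.1] [599.3  85. ] [619.   75.3]
200 (0, 159, 68, 83) 1621.5 [ 31.7 200.2] [ 31.7 101.7] [118.2  66. ] [88.3 54.3]
200 (0, 123, 93, 123) 4955.0 [ 44.8 162.6] [ 77.1 183.9] [145.  114.8] [118.  108.2]
200 (215, 78, 52, 54) 2138.5 [240.6 104.7] [51.7 54.1] [388.4 183.9] [386.4 184.3]
200 (98, 63, 67, 46) 1173.5 [129.5  87.2] [46.6 68.1] [260.6 202.9] [245.4 205.4]
200 (218, 4, 98, 43) 1261.0 [268.   24.1] [36.5 96.3] [419.5 268.1] [420.8 277.2]
```

In the tool's units: 40 mm is 1.6, 38 mm is 1.52.

```bash
python3 steer.py '[0,0,0,1.52,-0.4,0.4,1,0,0,0,1.48,-0.4,0.4,1,0,0,0,0,0,1.6,1,0,0,0,0,0,1.6,1,0,0,0,0,0,1.6,1]' >/dev/null
python3 steer.py '[0,0,0,0,0,0.4,1,0,0,0,0,0,0,1,0,0,0,0,0,0,1]'
python3 -c "
from h import *; from rig import r
s=r.sense();print(togo(s,[389,183.5,61],V))"
```

```text
clock: 35.8
eef_pos: [388.2, 181.3, 136.6]
tcp_rot: [-3.141, 0.002, 1.569]
contact_force: [0.8, -0.3, 0.4]
opening: 1.004
grasp_force: 0.0
(array([-0.001,  0.002, -0.002]), array([ 2.4,  0.9, 75.6]))
```

```bash
python3 steer.py '[0,0,0,0.08,0,1.2,1,0,0,0,0,0,1.2,1,0,0,0,0,0,0.56,1,0,0,0,0,0,0,1,0,0,0,0,0,0,1]' 25
python3 steer.py '[0,0,0,0,0,0,0.6,0,0,0,0,0,0,0.6,0,0,0,0,0,0,0.6,0,0,0,0,0,0,0.6,0,0,0,0,0,0,0.6]' 25
python3 steer.py '[0,0,0,0,0,0,0.6,0,0,0,0,0,-0.4,0.6,0,0,0,0,0,-1.2,0.6,0,0,0,0,0,-1.6,0.6,0,0,0,0,0,-1.6,0.6]'
python3 steer.py '[0,0,0,0,0,0,0.6,0,0,0,0,0,0,0.6]'
python3 - <<'E'
from h import *; from rig import r
s,p,im=shot(r,'w14');h=cv2.cvtColor(im,cv2.COLOR_BGR2HSV)
print(togo(s,[419,48,s['eef_pos'][2]],V),proj(p,[419.5,47,80]))
cs,_=cv2.findContours(((h[...,2]>150)&(h[...,1]<45)).astype(np.uint8),cv2.RETR_EXTERNAL,cv2.CHAIN_APPROX_NONE)
u,v=proj(p,[419.5,47,80])
for c in cs:
    if cv2.contourArea(c)>500:
        e=cv2.fitEllipse(cv2.convexHull(c)); X=onz(p,*e[0],80)
        if abs(X[0]-420)<60 and abs(X[1]-47)<60: print(np.round(e[0],1),np.round(e[1],1),X.round(1))
E
```

```text
clock: 36.22
eef_pos: [389.3, 183.9, 64.0]
tcp_rot: [3.14, 0.001, 1.569]
contact_force: [0.4, -0.7, -0.3]
opening: 0.997
grasp_force: 0.0
clock: 36.63
eef_pos: [389.7, 184.4, 65.1]
tcp_rot: [3.137, -0.0, 1.57]
contact_force: [-3.7, -1.5, 13.6]
opening: 0.7
grasp_force: 23.7
clock: 37.05
eef_pos: [387.7, 183.7, 185.2]
tcp_rot: [3.141, 0.001, 1.57]
contact_force: [1.0, 0.4, -0.8]
opening: 0.695
grasp_force: 27.6
clock: 37.22
eef_pos: [390.1, 184.8, 186.5]
tcp_rot: [3.134, -0.002, 1.57]
contact_force: [-0.4, -0.5, -1.0]
opening: 0.701
grasp_force: 27.6
(array([ 0.008, -0.002, -0.001]), array([-1.368e+02,  2.900e+01, -1.000e-01])) [287.68976275 334.43749047]
```

In the tool's units: 25 mm is 1, -20 mm is -0.8, 0.007 rad is 0.14.

```bash
python3 steer.py '[0.14,0,0,-0.8,1,-0.8,0.6,0,0,0,0,0,0,0.6]' | sed -n 2,3p
python3 - <<'E'
from h import *; from rig import r; import pickle
T=r.camera_params("top");S=r.camera_params("scene");O=[]
for n,P in(("top",T),("scene",S)):
    im=r.grab_frame(n)[:,:,::-1].copy();h=cv2.cvtColor(im,cv2.COLOR_BGR2HSV);u,v=proj(P,[420,47,80]);print(n,u,v)
    cs,_=cv2.findContours(((h[...,2]>150)&(h[...,1]<60)).astype(np.uint8),cv2.RETR_EXTERNAL,cv2.CHAIN_APPROX_NONE)
    for c in cs:
        if cv2.contourArea(c)>100 and len(c)>6:
            e=cv2.fitEllipse(cv2.convexHull(c))
            if np.hypot(e[0][0]-u,e[0][1]-v)<30: print(np.round(e[0],1),np.round(e[1],1),onz(P,*e[0],80).round(1))
E
```

```text
eef_pos: [416.6, 163.0, 205.1]
tcp_rot: [-3.14, 0.001, 1.571]
top 273.14289523381353 244.76391595395526
[273.6 244.7] [23.  23.9] [420.2  45.7  80. ]
[258.  220.9] [17.6 18.4] [486.7  89.   80. ]
scene 288.03492216477133 240.14075282429874
[288.9 242. ] [24.1 24.6] [413.8  49.1  80. ]
```

```bash
python3 steer.py '[0,0,0,-1.56,0.06,0,0.6,0,0,0,-1.56,0.06,0,0.6,0,0,0,-1.52,0.04,0,0.6,0,0,0,0,0,0,0.6,0,0,0,0,0,0,0.6]' >/dev/null
python3 -c "
from h import *; from rig import r
s=r.sense();print(s['eef_pos'],togo(s,[421,47,109],V))"
```

```text
[415.85082911  46.61753117 202.10667392] (array([-0.008,  0.001, -0.005]), array([ 0.5,  5.9, 93.1]))
```

In the tool's units: 25 mm is 1, 20 mm is 0.8, -0.006 rad is -0.12.

```bash
python3 steer.py '[-0.12,0,0,0,0.16,1,0.6,0,0,0,0,0,1,0.6,0,0,0,0,0,0.8,0.6,0,0,0,0,0,0.4,0.6,0,0,0,0,0,0,0.6]'
python3 steer.py '[0,0,0,0,0,0.16,0.6,0,0,0,0,0,0.12,0.6,0,0,0,0,0,0,0.6,0,0,0,0,0,0,0.6]'
```

```text
clock: 38.37
eef_pos: [418.6, 48.9, 120.6]
tcp_rot: [-3.136, 0.001, 1.571]
contact_force: [-0.9, 0.2, -0.8]
opening: 0.699
grasp_force: 27.7
clock: 38.7
eef_pos: [421.3, 48.1, 116.7]
tcp_rot: [3.141, 0.001, 1.57]
contact_force: [-0.3, 0.2, -0.9]
opening: 0.697
grasp_force: 27.7
```

```bash
python3 steer.py '[0,0,0,0,0,0.12,0.6,0,0,0,0,0,0.08,0.6,0,0,0,0,0,0,0.6,0,0,0,0,0,0,0.6]'
python3 steer.py '[0,0,0,0,0,0.06,0.6,0,0,0,0,0,0.04,0.6,0,0,0,0,0,0,0.6,0,0,0,0,0,0,0.6]'
```

```text
clock: 39.03
eef_pos: [421.0, 47.8, 111.3]
tcp_rot: [3.141, 0.001, 1.57]
contact_force: [-0.3, 0.0, -0.6]
opening: 0.702
grasp_force: 27.7
clock: 39.37
eef_pos: [421.5, 47.8, 109.4]
tcp_rot: [3.141, 0.001, 1.57]
contact_force: [-1.3, -0.7, 8.7]
opening: 0.7
grasp_force: 28.2
```

Contact at the expected height. A light extra push, then release and retreat for a check.

The manual's scale: shifts go in units of 25 mm and turns go in units of 0.05 rad. Converting my numbers, 0.7 mm is 0.028.

```bash
python3 steer.py '[0,0,0,0,0,0.028,0.6,0,0,0,0,0,0,0.6,0,0,0,0,0,0,0.6]'
python3 steer.py '[0,0,0,0,0,-0.04,1,0,0,0,0,0,0,1,0,0,0,0,0,0,1,0,0,0,0,0,0,1]' >/dev/null
python3 steer.py '[0,0,0,0,0,-0.4,1,0,0,0,0,0,-1.6,1,0,0,0,0,0,-1.6,1,0,0,0,0,0,-1.6,1,0,0,0,0,0,-1.6,1]'
python3 steer.py '[0,0,0,0.8,1.2,-0.8,1,0,0,0,0.8,1.2,-0.8,1,0,0,0,0,0,0,1,0,0,0,0,0,0,1]' >/dev/null
python3 - <<'E'
from h import *; from rig import r
s,p,w=shot(r,'w15');O={}
for n,P,im in(("wrist",p,w),("top",r.camera_params("top"),r.grab_frame("top")[:,:,::-1]),("scene",r.camera_params("scene"),r.grab_frame("scene")[:,:,::-1])):
    im=np.ascontiguousarray(im);cv2.imwrite(f"pics/end_{n}.png",im);h=cv2.cvtColor(im,cv2.COLOR_BGR2HSV);u,v=proj(P,[420.5,47,102])
    cs,_=cv2.findContours(((h[...,2]>(125 if n=="wrist" else 150))&(h[...,1]<60)).astype(np.uint8),cv2.RETR_EXTERNAL,cv2.CHAIN_APPROX_NONE)
    for c in cs:
        if cv2.contourArea(c)>100 and len(c)>6:
            e=cv2.fitEllipse(cv2.convexHull(c))
            if np.hypot(e[0][0]-u,e[0][1]-v)<20: print(n,(round(u),round(v)),np.round(e[0],1),np.round(e[1],1),cv2.boundingRect(c),onz(P,*e[0],102).round(1)); O[n]=(P,*e[0])
if len(O)>1: print(tri(*O.values()))
# silhouette extremes expected for a stack 102 high at (420.5,47), in the scene view
P=r.camera_params("scene");a=np.linspace(0,6.28,60)
print("scene rim top row exp",min(proj(P,[420.5+31*np.cos(t),47+31*np.sin(t),102])[1] for t in a),"foot bottom",max(proj(P,[420.5+22*np.cos(t),47+22*np.sin(t),0])[1] for t in a))
E
```

```text
clock: 39.62
eef_pos: [421.6, 47.9, 109.2]
tcp_rot: [3.14, 0.001, 1.57]
contact_force: [-4.6, 0.5, 18.2]
opening: 0.703
grasp_force: 28.9
clock: 40.37
eef_pos: [420.4, 48.0, 280.8]
tcp_rot: [-3.141, 0.001, 1.57]
contact_force: [0.8, -0.6, -0.0]
opening: 0.996
grasp_force: 0.0
wrist (208, 203) [209.  199.1] [50.3 56.6] (182, 171, 53, 56) [422.1  52.4 102. ]
scene (288, 235) [288.9 239.3] [25.3 29.8] (277, 225, 25, 30) [408.5  54.5 102. ]Traceback (most recent call last):
  File "<stdin>", line 8, in <module>
cv2.error: OpenCV(4.12.0) /io/opencv/modules/imgproc/src/shapedescr.cpp:361: error: (-201:Incorrect size of input array) There should be at least 5 points to fit the ellipse in function 'fitEllipseNoDirect'
```

Run:
```python
from h import *; from rig import r
P=r.camera_params("scene");a=np.linspace(0,6.28,60)
for z in(80,95,102,109): print(z,"rim top row",round(min(proj(P,[420.5+31*np.cos(t),47+31*np.sin(t),z])[1] for t in a),1))
print("foot",max(proj(P,[420.5+22*np.cos(t),47+22*np.sin(t),0])[1] for t in a))
T=r.camera_params("top");h=cv2.cvtColor(cv2.imread("pics/end_scene.png"),cv2.COLOR_BGR2HSV);ok=[]
im=np.ascontiguousarray(r.grab_frame("top")[:,:,::-1]);h=cv2.cvtColor(im,cv2.COLOR_BGR2HSV);u,v=proj(T,[420.5,47,102]);print(u,v)
for c in cv2.findContours(((h[...,2]>150)&(h[...,1]<60)).astype(np.uint8),cv2.RETR_EXTERNAL,cv2.CHAIN_APPROX_NONE)[0]:
    q=cv2.convexHull(c)
    if len(q)>5 and cv2.contourArea(q)>60:
        e=cv2.fitEllipse(q)
        if np.hypot(e[0][0]-u,e[0][1]-v)<40: print(np.round(e[0],1),np.round(e[1],1),onz(T,*e[0],102).round(1))
# seated holders: stub tops still where expected (bright patch test not needed); robot state
print(r.sense()['eef_pos'].round())
```

```text
80 rim top row 231.1
95 rim top row 227.7
102 rim top row 226.1
109 rim top row 224.5
foot 263.17306003680864
273.31241411626576 244.7513934423764
[480.  87. 318.]
```

```bash
python3 steer.py '[0,0,0,0,0,0,1,0,0,0,0,0,0,1]' | head -2; python3 -c "
from rig import r
print(r.sign_off())"
```

```text
clock: 41.07
eef_pos: [480.3, 87.6, 318.6]
the job is handed in; nothing more can be done
None
```

The job is handed in at 41 s: all three holders are home in the rack, the cap was then pressed to its stop and released, the three cups are nested in one stack, and the tub, glue bottle and small dark bottle were not touched.

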